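# Take the bore of a microscope phototube with a telescoping gauge

### The job

Measure the bore of the upright phototube on the microscope head with the middle-sized telescoping gauge: lift the dust cap off the tube and lay it flat in the steel parts tray, stand the gauge upright in the tube with its collar down on the rim and its plungers still drawn in, loosen its lock screw so that the plungers spring out to the wall, and tighten the screw again there. Then draw the gauge out and hang it upright on its empty fork in the rack, the reading still locked in. Do not jam or knock the gauge against the head, and leave the other gauges and everything else on the desk where they are.

Things in the scene. Friction and masses are not known exactly. Their poses are not given: they have to be found in the camera images.
- gauge: Middle of three steel telescoping T-gauges, hanging upright in the rack, 130 mm tall, 0.3 to 0.45 kg. Origin: centre of the underside of its guide collar, an aluminium disc 50 mm across, z 0 to 8 mm; z up along the handle, a knurled cylinder 18 mm across, z 8 to 53 mm; above it the lock screw. Below the collar: spigot 34 mm across (z -8 to 0), stem 10 mm across, T-head
- lock (a joint): Lock screw of the middle gauge, rad. 0 is fully tight; grows anticlockwise seen from above to a stop at 1.2 (loose). Grips the plungers below about 0.25, frees them above about 0.45. Starts at 0 to 0.1, stays where it is left. Takes about 0.01 N m to turn, so little that the gauge standing on its collar does not turn with it
- plunger (a joint): How far each plunger of the middle gauge stands out from its drawn-in place, m (0 to 0.0098, both alike; 0.0004 as locked at the start). Springs of about 1.3 N each push them out when the lock is loose; when it is tight they hold. Span = 28 mm + twice this; against the 38 mm bore it reads 0.005
- spigot (a point): Centre of the underside of the middle gauge's spigot, 8 mm below the collar's underside; it rests on the fork's prongs. Spigot 34 mm across with a chamfered foot
- lock_screw (a point): Middle of the middle gauge's lock screw, a knurled cylinder 16 mm across on the handle's axis, 57 to 83 mm above the collar's underside (this point 70 mm above it)
- t_head (a point): Centre of the middle gauge's T-head, 40 mm below the collar's underside: a barrel 14 mm across along the gauge's y axis (lowest point 47 mm below the collar), a round-nosed plunger 10 mm across at each end. Span over the plungers 28 mm drawn in and locked, as it starts; 47 mm fully out
- rack: Plywood rack, fixed: base 110 x 224 x 10 mm, back board 66 mm high on its +x side, three steel forks at y -74, 0, 74 mm opening to its -x side. Origin on the desk under the middle fork's point. The gauges hang in any order. A gauge comes off by lifting it about 8 mm and drawing it 50 mm to the rack's -x (the T-head cannot pass up through the slot), and goes back the same way
- fork_a (a point): Hanging place on the fork at the rack's y -74 mm: top of the prongs, 66 mm above the desk. Two prongs 12 mm wide, 8 mm thick; the slot between them is 16 mm wide, open from 30 mm on the -x side to its closed end 15 mm on the +x side of this point
- fork_b (a point): Hanging place on the middle fork, same build, 66 mm above the desk
- fork_c (a point): Hanging place on the fork at the rack's y +74 mm, same build, 66 mm above the desk
- gauge_small: Smaller telescoping gauge of the same build, hanging in the rack (collar 36 mm, T-head span 19 mm, top 83 mm above the collar's underside, which is its origin). Leave it
- gauge_large: Larger telescoping gauge of the same build, hanging in the rack (collar 62 mm, T-head span 54 mm, top 83 mm above the collar's underside, which is its origin). Leave it
- head: Black trinocular microscope head on a wooden block, fixed. Origin on the desk under the axis of its upright phototube. Housing 122 mm wide, x -45 to 96 mm, 85 mm high; two eyepiece tubes rise from its +x end at 30 degrees to x 180 mm, 125 mm high, y +-50 mm
- tube_mouth (a point): Centre of the phototube's mouth, 150 mm above the desk. The tube is 45 mm outside, its bore 38 mm and 65 mm deep, upright
- cap: Black plastic dust cap, a round lid loosely over the phototube: 53 mm across, 16 mm high, its skirt 12 mm deep inside. Origin at the centre of its open lower edge; z up. 20 to 45 g. On the tube its top is 4 mm above the mouth
- tray: Steel parts tray, fixed, 208 x 148 mm (x, y), rim 18 mm high, wall 4 mm, floor 4 mm thick. Origin at the centre of its underside. An eyepiece stands in its -x half; the +x half is free
- eyepiece: Loose black eyepiece, 34 mm across, 50 mm tall, standing in the tray's -x half. Origin at the centre of its foot. Leave it
- objective: Steel objective lens, 31 mm across, 56 mm tall, standing on the desk on the -x side of the head. Leave it
- adapter: Aluminium adapter ring, 58 mm across, 26 mm high, lying on the desk in front (-x side) of the rack. Leave it
- mouse: Computer mouse, 100 x 58 x 33 mm, at the far side of the desk. Leave it
- caliper: Steel vernier caliper, 200 mm long, lying at the far right of the desk. Leave it
- screwdriver: Screwdriver, 190 mm long, lying at the far left of the desk. Leave it
There are look-alikes about, which are no part of the job. Leave any turquoise look-alike of the cap alone.

How it is judged:
By the outcome, as a careful person would: the job done as asked, in the order asked, and still so for the second after the job is handed in, with the robot touching nothing.
It also fails if it takes over 72 s, if anything falls off the work surface, if the arm or the gripper's body presses on something with over 40 N, if the wrist force passes 120 N, or if a joint passes its speed limit or range.

### The arm

A 6-joint arm with a two-finger parallel gripper is mounted at the origin on the work surface. World frame = base frame: x ahead of the robot, y to its left, z up, the work surface at z = 0. Lengths are in m, angles in rad, forces in N, time in s.
With the tool pointing down it reaches from about 0.4 to 0.925 m from the base axis. Payload 3.4 kg.
Tool frame: the origin (TCP) lies on the mounting face of the last link; the fingertips stand 173 mm ahead of it and the grasp point (between the pads) lies 155 mm ahead of it; z points along the fingers, y is the line along which they close (so a half turn about z gives the same grasp; the last joint's range is limited). The gripper opens to 85 mm and grips with 20 to 120 N. Pads are 22 mm wide; open, the fingers measure 114 mm over their backs; the gripper's body (76 mm by 85 mm) begins 54 mm behind the grasp point. The pads swing forward as they close: fully open they stand 13 mm farther back than shut.
Start: joints at [-1.226, 0.307, 1.506, -0, 1.328, -0.073], TCP at [0.234, -0.525, 0.405] pointing down, gripper open.
Joint ranges: [-3.12, 3.12], [-1.05, 2.28], [0.14, 2.33], [-1.42, 4.57], [0.1, 2.73], [-2.68, 2.68]. Speed limits (rad/s): [2.57, 2.57, 3.14, 3.14, 3.14, 3.14].

### API

Orientations are given as a unit quaternion [w, x, y, z].
In Python, from cell import env, optics gives the robot as it stands.
- The arm moves only by the tool drive_tool, never from a script. Its argument "rows" is a list of rows, each an object of numbers: "grip": the opening, from -1 (shut) to 1 (fully open); "x", "y", "z": the shift along the world's x, y, z in cm; "rx", "ry", "rz": the turn, a rotation vector about the world's x, y, z in units of 5 degrees (1.0 is 5 degrees). A call has 1 to 12 rows; each row is the pose to reach, as a shift and turn from the pose commanded when the call began; what a row does not reach only later rows make up. A row lasts 1/8 s, in which the tool goes at most 62.5 mm and 10.7 degrees, less where a joint would pass 70% of its speed; a pose out of reach is approached as far as the arm can. A call with a gripper value outside its range is refused whole. The fingers move at their own pace and stop on an object; "force" is the grip in N (left out, the last holds). Time passes only in rows, so rows that repeat a pose let the fingers close. It gives the time, the measured TCP pose, the force, the opening and the grip force at its end, in the units of the state.
- env.state(): the state, without advancing time (a new reading comes with each control period).
- optics.grab_frame(name): name is "scene" or "side" or "wrist"; returns the picture (384x512x3 uint8, red, green, blue); there is no depth.
- optics.camera_params(name): a dict with "vfov" (degrees; the focal length in pixels is half the picture's height over the tangent of half this angle, whatever the lens; pixels are square), "cx", "cy" (the principal point, pixels), "pose" (4x4, takes a point from camera to world coordinates). Camera axes: x right, y up, looking along -z (the intrinsics and any distortion apply to the point x, -y, -z); pixel columns grow to the right and rows downward; lengths in m; the calibration is good to about 2 mm. A picture is of the moment at which its call begins: read the wrist's pose just before it. camera_params takes no time and is no camera call; for the wrist camera it gives the pose at the moment of the call.
- env.job_done(): hands the job in; it is judged then, once.
The state is a dict: "time": time; "qpos": joint angles; "joint_vel": joint speeds; "joint_torque": joint torques, N m; "tool_pos": TCP position; "tool_rot": TCP orientation; "ft_force": force on the tool from outside, world axes, zero at the start; "moment": the same for the moment, N m; "opening": finger opening in m; "grip_force": force on a finger pad.
Only numpy, scipy, OpenCV 4.12 (cv2) and the standard library are available. Lean on these libraries where they do the work, as an engineer would, in place of code of your own. Each camera call takes 0.05 s, during which the arm holds its last target. There are 200 camera calls.

## Working session

There is one attempt and no reset: what is moved stays moved. The work goes in short steps, Python scripts to look and compute and a tool call to move; the robot and the scene stay as the last step left them, time stands still between calls to the robot, and variables do not carry over. Pictures are saved under pics/ and viewed, at most 10 in all, crops included, and the job is handed in when it is done.

Besides the shell and the picture viewer there is one more tool, called in YAML: its name, and indented under it one key for each argument. drive_tool: Moves the arm, as the interface text tells. Its arguments: {"type":"object","properties":{"rows":{"type":"array"},"force":{"type":"number"}},"required":["rows"]}

```bash
ls; mkdir -p pics
python3 - <<'E'
from cell import env, optics
import cv2, numpy as np
s=env.state(); print(s['time'],s['tool_pos'],s['tool_rot'],s['opening'])
ims=[]
for n in ("scene","side"):
    im=optics.grab_frame(n); cv2.imwrite(f"pics/{n}0.png",im[:,:,::-1]); p=optics.camera_params(n); print(n,{k:(np.round(v,4).tolist() if k=='pose' else v) for k,v in p.items()})
    cv2.imwrite(f"pics/{n}0b.png",cv2.resize(im[:,:,::-1],(800,600),interpolation=cv2.INTER_CUBIC))
E
```

```text
pics
0.0 [ 0.23368857 -0.52498178  0.40377499] [-1.03170873e-03  9.78156426e-01  2.07867555e-01 -1.44061915e-04] 0.08554408575345088
scene {'vfov': 55.019183529485694, 'cx': 260.7258962818289, 'cy': 195.6232427896452, 'pose': [[0.5687, -0.6852, 0.455, 0.9994], [0.8225, 0.4761, -0.3111, -0.2953], [-0.0034, 0.5512, 0.8343, 0.8823], [0.0, 0.0, 0.0, 1.0]]}
side {'vfov': 56.04386482906829, 'cx': 260.4847918635034, 'cy': 190.07323717337331, 'pose': [[-0.9725, 0.1574, -0.1715, 0.3844], [-0.2328, -0.6714, 0.7036, 0.7458], [-0.0044, 0.7242, 0.6896, 0.8218], [0.0, 0.0, 0.0, 1.0]]}
```

View pics/scene0b.png

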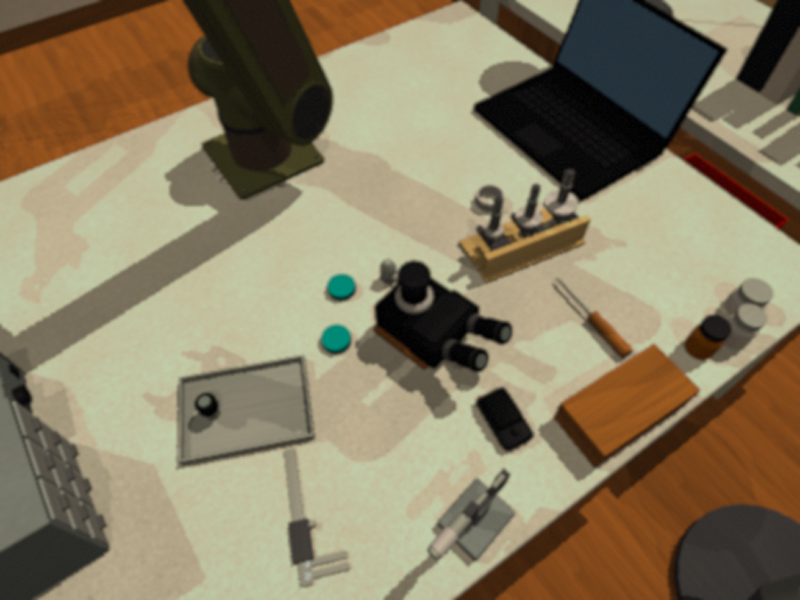

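View pics/side0b.png

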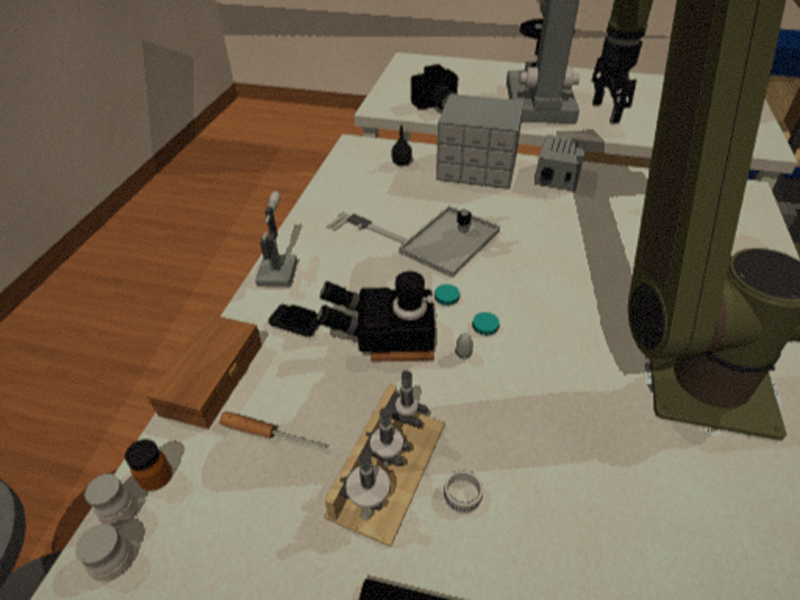

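Side view (800x600): large gauge (368,485), middle-sized (387,440), small (405,405). The capped phototube is at (410,285). The turquoise look-alikes are at (447,294) and (486,323), and the tray at (450,240). Candidates for the gauge are those three, and collar size picks the middle one. Candidates for the cap are the black one on the tube, the two turquoise ones and the eyepiece at (464,216); I choose the black one on the tube.

```bash
cat > h.py <<'E'
import numpy as np, cv2
from cell import env, optics
def ray(p,uv):
    f=192/np.tan(np.radians(p['vfov'])/2); P=np.array(p['pose'])
    d=np.array([(uv[0]-p['cx'])/f,-(uv[1]-p['cy'])/f,-1.]); d=P[:3,:3]@d
    return P[:3,3],d/np.linalg.norm(d)
def plane(p,uv,z):
    o,d=ray(p,uv); return o+d*(z-o[2])/d[2]
def tri(rays):
    A=sum(np.eye(3)-np.outer(d,d) for o,d in rays); b=sum((np.eye(3)-np.outer(d,d))@o for o,d in rays)
    x=np.linalg.solve(A,b); return x,[np.linalg.norm(np.cross(x-o,d)) for o,d in rays]
def proj(p,X):
    f=192/np.tan(np.radians(p['vfov'])/2); P=np.array(p['pose']); c=P[:3,:3].T@(np.asarray(X)-P[:3,3])
    return p['cx']+f*c[0]/-c[2], p['cy']-f*c[1]/-c[2]
E
python3 - <<'E'
from h import *
S,D=optics.camera_params('scene'),optics.camera_params('side')
pts={'cap_top':((414,270),(410,280)),'mid':((536,187),(386,420)),'small':((493,195),(405,375)),'large':((567,173),(366,456)),'eyep':((206,398),(464,212)),'objective':((388,265),(464,337)),'teal1':((341,287),(486,323)),'teal2':((336,338),(447,294))}
for k,(a,b) in pts.items():
    x,r=tri([ray(S,np.array(a)*.64),ray(D,np.array(b)*.64)]); print(k,x.round(3),np.round(r,4))
for k,uv in {'tA':(400,248),'tB':(451,273),'tC':(500,231),'tD':(452,207),'rackA':(395,388),'rackB':(444,420),'rackC':(390,541),'rackD':(328,516),'adapter':(462,490)}.items():
    print(k,plane(D,np.array(uv)*.64,.015).round(3))
E
```

```text
cap_top [0.555 0.023 0.156] [0.0006 0.0006]
mid [0.522 0.309 0.147] [0.0006 0.0006]
small [0.508 0.228 0.158] [0.0071 0.0071]
large [0.532 0.373 0.153] [0.001 0.001]
eyep [ 0.512 -0.343  0.058] [0.0006 0.0006]
objective [0.45  0.037 0.048] [0.001 0.001]
teal1 [ 0.417 -0.047  0.007] [0.0009 0.0009]
teal2 [ 0.507 -0.111  0.009] [0.0004 0.0004]
tA [ 0.638 -0.232  0.015]
tB [ 0.51  -0.173  0.015]
tC [ 0.424 -0.348  0.015]
tD [ 0.552 -0.419  0.015]
rackA [0.551 0.155 0.015]
rackB [0.454 0.201 0.015]
rackC [0.491 0.419 0.015]
rackD [0.589 0.405 0.015]
adapter [0.404 0.319 0.015]
```

drive_tool:
  rows:
    - {"x": 32, "y": 54.8, "z": 0, "rz": 11.4, "grip": 1}
    - {"x": 32, "y": 54.8, "z": 0, "rz": 11.4, "grip": 1}
    - {"x": 32, "y": 54.8, "z": 0, "rz": 11.4, "grip": 1}
    - {"x": 32, "y": 54.8, "z": 0, "rz": 11.4, "grip": 1}
    - {"x": 32, "y": 54.8, "z": 0, "rz": 11.4, "grip": 1}
    - {"x": 32, "y": 54.8, "z": 0, "rz": 11.4, "grip": 1}
    - {"x": 32, "y": 54.8, "z": 0, "rz": 11.4, "grip": 1}
    - {"x": 32, "y": 54.8, "z": 0, "rz": 11.4, "grip": 1}
    - {"x": 32, "y": 54.8, "z": 0, "rz": 11.4, "grip": 1}
    - {"x": 32, "y": 54.8, "z": 0, "rz": 11.4, "grip": 1}
    - {"x": 32, "y": 54.8, "z": 0, "rz": 11.4, "grip": 1}
    - {"x": 32, "y": 54.8, "z": 0, "rz": 11.4, "grip": 1}

```text
validation failed for argument at $.ro...
```

```bash
cat > snap.py <<'E'
import sys
from h import *
s=env.state(); print(round(s['time'],2),s['tool_pos'].round(4),s['tool_rot'].round(4),round(s['opening'],4),s['ft_force'].round(1))
import pickle
for n in sys.argv[2:]:
    p=optics.camera_params(n); im=optics.grab_frame(n); t=sys.argv[1]
    cv2.imwrite(f"pics/{n}{t}.png",im[:,:,::-1]); pickle.dump(p,open(f"pics/{n}{t}.pkl","wb"))
    if n=='wrist': print(np.round(p['pose'],3).tolist(),p['vfov'],p['cx'],p['cy'])
E
python3 snap.py 1 wrist
```

```text
0.1 [ 0.2337 -0.525   0.4039] [-9.000e-04  9.782e-01  2.079e-01 -1.000e-04] 0.0853 [-0.6 -0.  -0.4]
[[0.407, 0.871, 0.274, 0.304], [-0.913, 0.389, 0.12, -0.494], [-0.002, -0.299, 0.954, 0.373], [0.0, 0.0, 0.0, 1.0]] 66.80711329422147 256.8518810011036 190.79775998926146
```

View pics/wrist1.png

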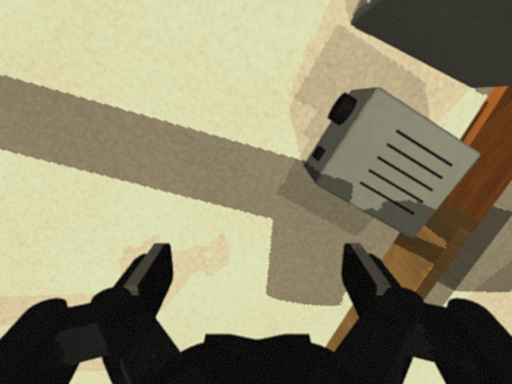

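The view is blank desk with the laptop adapter, because the move was refused. I'll retry with all the fields filled in.

drive_tool:
  rows:
    - {"x": 5, "y": 5, "z": 0, "rx": 0, "ry": 0, "rz": 2, "grip": 1}
    - {"x": 10, "y": 10, "z": 0, "rx": 0, "ry": 0, "rz": 4, "grip": 1}

```text
time: 0.4
tool_pos: [0.3226, -0.4365, 0.4042]
tool_rot: [-0.0, 0.927, 0.376, 0.0]
ft_force: [0.8, -0.1, -0.1]
opening: 0.0854
grip_force: 0.0
```

drive_tool:
  rows:
    - {"x": 2.5, "y": 5, "z": 0, "rx": 0, "ry": 0, "rz": 1, "grip": 1}
    - {"x": 5, "y": 10, "z": 0, "rx": 0, "ry": 0, "rz": 2, "grip": 1}
    - {"x": 7.5, "y": 15, "z": 0, "rx": 0, "ry": 0, "rz": 3, "grip": 1}
    - {"x": 10, "y": 20, "z": 0, "rx": 0, "ry": 0, "rz": 4, "grip": 1}
    - {"x": 12.5, "y": 25, "z": 0, "rx": 0, "ry": 0, "rz": 5, "grip": 1}
    - {"x": 15, "y": 30, "z": 0, "rx": 0, "ry": 0, "rz": 6, "grip": 1}
    - {"x": 17.5, "y": 35, "z": 0, "rx": 0, "ry": 0, "rz": 7, "grip": 1}
    - {"x": 20, "y": 38, "z": 0, "rx": 0, "ry": 0, "rz": 7.4, "grip": 1}
    - {"x": 22, "y": 40.8, "z": 0, "rx": 0, "ry": 0, "rz": 7.4, "grip": 1}
    - {"x": 22, "y": 40.8, "z": 0, "rx": 0, "ry": 0, "rz": 7.4, "grip": 1}

```text
time: 1.65
tool_pos: [0.5433, -0.0271, 0.4043]
tool_rot: [-0.0, 0.759, 0.651, 0.0]
ft_force: [-1.4, -0.7, -0.7]
opening: 0.0855
grip_force: 0.0
```

```bash
python3 snap.py 2 wrist
```

```text
1.65 [ 0.5433 -0.0271  0.4043] [-2.000e-04  7.594e-01  6.507e-01  2.000e-04] 0.0855 [-1.4 -0.7 -0.7]
[[0.988, 0.146, 0.046, 0.555], [-0.153, 0.943, 0.295, 0.048], [-0.001, -0.298, 0.954, 0.374], [0.0, 0.0, 0.0, 1.0]] 66.80711329422147 256.8518810011036 190.79775998926146
```

View pics/wrist2.png

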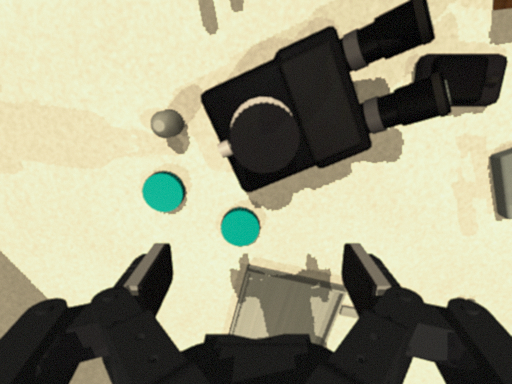

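Wrist view: the black cap on the tube is at about (265,138) with radius about 35. The turquoise caps are at (164,192) and (240,227), and the objective is at (167,123). Now to measure the cap.

Run:
```python
from h import *; import pickle
im=cv2.imread('pics/wrist2.png'); p=pickle.load(open('pics/wrist2.pkl','rb'))
g=cv2.createCLAHE(8,(8,8)).apply(cv2.cvtColor(im,cv2.COLOR_BGR2GRAY))
c=cv2.HoughCircles(g[80:200,200:330],cv2.HOUGH_GRADIENT_ALT,1,5,param1=60,param2=.6,minRadius=25,maxRadius=50)
c=c[0] if c is not None else []
o=cv2.cvtColor(g,cv2.COLOR_GRAY2BGR)
for x,y,r in c[:6]:
    u=(x+200,y+80); a=plane(p,u,.154); b=plane(p,(u[0]+r,u[1]),.154); print(u,r,a.round(4),np.linalg.norm(b-a)*2)
cv2.imwrite('pics/crop2.png',cv2.resize(np.hstack([im[80:200,190:340],o[80:200,190:340]]),None,fx=2.6,fy=2.6,interpolation=cv2.INTER_CUBIC))
```

```text
(np.float32(256.0), np.float32(133.0)) 39.502247 [0.5507 0.0247 0.154 ] 0.05880258256198958
(np.float32(266.0), np.float32(139.0)) 33.737125 [0.5575 0.0191 0.154 ] 0.05052559038900211
(np.float32(266.0), np.float32(139.0)) 43.43947 [0.5575 0.0191 0.154 ] 0.0650548399771428
(np.float32(272.0), np.float32(133.0)) 32.241062 [0.5625 0.0228 0.154 ] 0.0479913778583645
```

View pics/crop2.png

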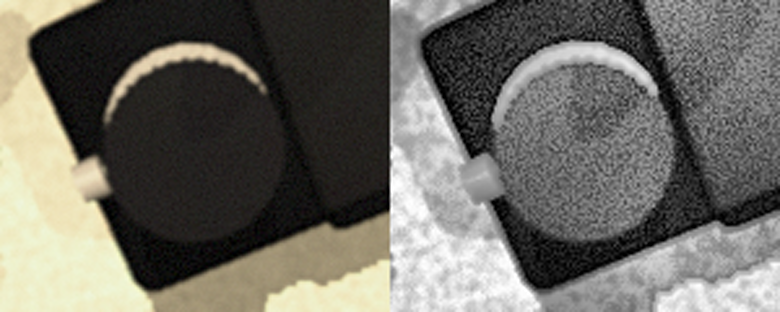

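Disc centre is (264.6,137.7), which gives the cap at (0.5566, 0.020).

drive_tool:
  rows:
    - {"x": 0.3, "y": 3.7, "z": -1, "rx": 0, "ry": 0, "rz": 0, "grip": 1}
    - {"x": 0.3, "y": 3.7, "z": -4, "rx": 0, "ry": 0, "rz": 0, "grip": 1}
    - {"x": 0.3, "y": 3.7, "z": -6, "rx": 0, "ry": 0, "rz": 0, "grip": 1}
    - {"x": 0.3, "y": 3.7, "z": -6, "rx": 0, "ry": 0, "rz": 0, "grip": 1}
    - {"x": 0.3, "y": 3.7, "z": -6, "rx": 0, "ry": 0, "rz": 0, "grip": 1}

```text
time: 2.33
tool_pos: [0.5452, 0.0073, 0.3454]
tool_rot: [0.0, 0.761, 0.649, 0.0]
ft_force: [-0.5, -0.2, -0.3]
opening: 0.0853
grip_force: 0.0
```

```bash
python3 snap.py 3 wrist
python3 - <<'E'
from h import *; import pickle
im=cv2.imread('pics/wrist3.png'); p=pickle.load(open('pics/wrist3.pkl','rb'))
print(proj(p,(.5566,.020,.154)))
g=cv2.cvtColor(im,cv2.COLOR_BGR2GRAY)
cv2.imwrite('pics/crop3.png',np.clip(im.astype(float)*2.0,0,255).astype(np.uint8))
E
```

```text
2.33 [0.5452 0.0073 0.3454] [3.000e-04 7.608e-01 6.490e-01 2.000e-04] 0.0853 [-0.5 -0.2 -0.3]
[[0.988, 0.15, 0.047, 0.557], [-0.157, 0.942, 0.295, 0.082], [0.0, -0.299, 0.954, 0.315], [0.0, 0.0, 0.0, 1.0]] 66.80711329422147 256.8518810011036 190.79775998926146
(np.float64(272.1023242639176), np.float64(208.86958357354106))
```

View pics/crop3.png

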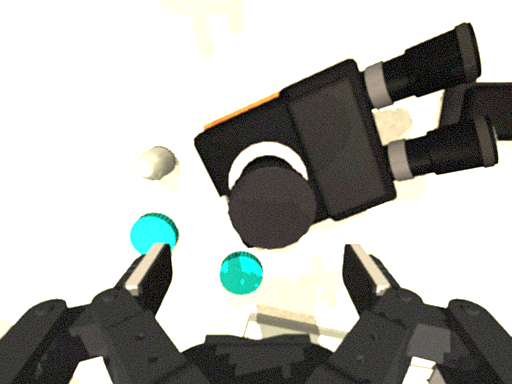

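Prediction (272,209) matches the cap seen at (272,207), so the localisation is good. Next I descend and grip.

drive_tool:
  rows:
    - {"x": 1.1, "y": 1.3, "z": 0, "rx": 0, "ry": 0, "rz": 0, "grip": 1}
    - {"x": 1.1, "y": 1.3, "z": -2, "rx": 0, "ry": 0, "rz": 0, "grip": 1}
    - {"x": 1.1, "y": 1.3, "z": -3.4, "rx": 0, "ry": 0, "rz": 0, "grip": 1}
    - {"x": 1.1, "y": 1.3, "z": -3.4, "rx": 0, "ry": 0, "rz": 0, "grip": 0.1}
    - {"x": 1.1, "y": 1.3, "z": -3.4, "rx": 0, "ry": 0, "rz": 0, "grip": -0.2}
    - {"x": 1.1, "y": 1.3, "z": -3.4, "rx": 0, "ry": 0, "rz": 0, "grip": -0.2}
    - {"x": 1.1, "y": 1.3, "z": -3.4, "rx": 0, "ry": 0, "rz": 0, "grip": -0.2}
    - {"x": 1.1, "y": 1.3, "z": -3.4, "rx": 0, "ry": 0, "rz": 0, "grip": -0.2}
  force: 25

```text
time: 3.38
tool_pos: [0.5565, 0.021, 0.3113]
tool_rot: [0.0, 0.76, 0.649, 0.001]
ft_force: [1.0, 0.5, 2.7]
opening: 0.0528
grip_force: 26.4
```

drive_tool:
  rows:
    - {"x": 0, "y": 0, "z": 2, "rx": 0, "ry": 0, "rz": 0, "grip": -0.2}
    - {"x": 0, "y": 0, "z": 5, "rx": 0, "ry": 0, "rz": 0, "grip": -0.2}
    - {"x": 0, "y": -5, "z": 5, "rx": 0, "ry": 0, "rz": 0, "grip": -0.2}
    - {"x": 0, "y": -10, "z": 5, "rx": 0, "ry": 0, "rz": 0, "grip": -0.2}
    - {"x": 0, "y": -15, "z": 2, "rx": 0, "ry": 0, "rz": 0, "grip": -0.2}
    - {"x": 0, "y": -20, "z": -2, "rx": 0, "ry": 0, "rz": 0, "grip": -0.2}
    - {"x": 0, "y": -24, "z": -5, "rx": 0, "ry": 0, "rz": 0, "grip": -0.2}
    - {"x": 0, "y": -26.6, "z": -8, "rx": 0, "ry": 0, "rz": 0, "grip": -0.2}
    - {"x": 0, "y": -26.6, "z": -10, "rx": 0, "ry": 0, "rz": 0, "grip": -0.2}
    - {"x": 0, "y": -26.6, "z": -10, "rx": 0, "ry": 0, "rz": 0, "grip": -0.2}

```text
time: 4.62
tool_pos: [0.5551, -0.245, 0.2087]
tool_rot: [-0.002, 0.761, 0.649, -0.001]
ft_force: [0.4, 0.7, -0.7]
opening: 0.0524
grip_force: 26.4
```

```bash
python3 snap.py 4 side wrist; cd pics; python3 -c "
import cv2,numpy as np
a=cv2.imread('side4.png');b=cv2.imread('wrist4.png')
a=cv2.resize(a[90:210,200:350],(480,384),interpolation=cv2.INTER_CUBIC)
c=np.hstack([a,b]);cv2.imwrite('c4.png',cv2.resize(c,(800,310)))"
```

```text
4.62 [ 0.5551 -0.245   0.2087] [-0.0023  0.7608  0.649  -0.0009] 0.0524 [ 0.4  0.7 -0.7]
[[0.988, 0.149, 0.049, 0.568], [-0.157, 0.943, 0.294, -0.17], [-0.003, -0.298, 0.955, 0.179], [0.0, 0.0, 0.0, 1.0]] 66.80711329422147 256.8518810011036 190.79775998926146
```

View pics/c4.png

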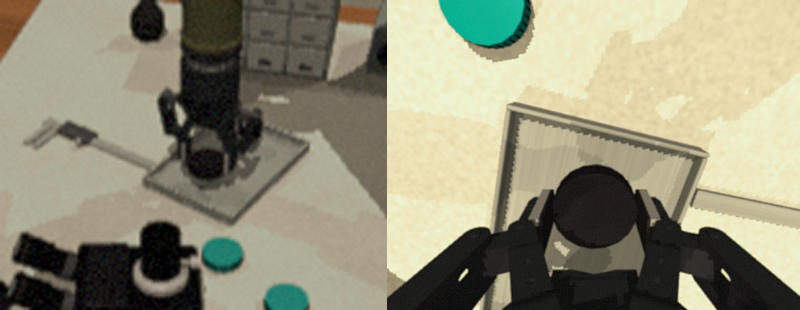

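Cap held over the free half of the tray, clear of the walls. Lower, release and retreat.

drive_tool:
  rows:
    - {"x": 0, "y": 0, "z": -2, "rx": 0, "ry": 0, "rz": 0, "grip": -0.2}
    - {"x": 0, "y": 0, "z": -3, "rx": 0, "ry": 0, "rz": 0, "grip": -0.2}
    - {"x": 0, "y": 0, "z": -3.05, "rx": 0, "ry": 0, "rz": 0, "grip": -0.2}
    - {"x": 0, "y": 0, "z": -3.05, "rx": 0, "ry": 0, "rz": 0, "grip": 0.4}
    - {"x": 0, "y": 0, "z": -3.05, "rx": 0, "ry": 0, "rz": 0, "grip": 0.6}
    - {"x": 0, "y": 0, "z": -3.05, "rx": 0, "ry": 0, "rz": 0, "grip": 0.6}
    - {"x": 0, "y": 0, "z": 2, "rx": 0, "ry": 0, "rz": 0, "grip": 0.6}
    - {"x": 0, "y": 0, "z": 7, "rx": 0, "ry": 0, "rz": 0, "grip": 0.6}
    - {"x": 0, "y": 0, "z": 12, "rx": 0, "ry": 0, "rz": 0, "grip": 0.6}
    - {"x": 0, "y": 0, "z": 17, "rx": 0, "ry": 0, "rz": 0, "grip": 0.6}
    - {"x": 0, "y": 0, "z": 20, "rx": 0, "ry": 0, "rz": 0, "grip": 0.6}
    - {"x": 0, "y": 0, "z": 20, "rx": 0, "ry": 0, "rz": 0, "grip": 0.6}

```text
time: 6.22
tool_pos: [0.5568, -0.2453, 0.4142]
tool_rot: [0.003, 0.76, 0.649, 0.001]
ft_force: [-0.4, 0.2, -0.1]
opening: 0.0683
grip_force: 0.0
```

```bash
python3 snap.py 5 wrist
```

```text
6.22 [ 0.5568 -0.2453  0.4142] [0.0033 0.7604 0.6494 0.0013] 0.0683 [-0.4  0.2 -0.1]
[[0.988, 0.151, 0.041, 0.569], [-0.156, 0.942, 0.298, -0.17], [0.006, -0.301, 0.954, 0.383], [0.0, 0.0, 0.0, 1.0]] 66.80711329422147 256.8518810011036 190.79775998926146
```

drive_tool:
  rows:
    - {"x": 0, "y": 5, "z": 0, "rx": 0, "ry": 0, "rz": 0, "grip": 0.6}
    - {"x": 0, "y": 10, "z": 0, "rx": 0, "ry": 0, "rz": 0, "grip": 0.6}
    - {"x": 0, "y": 15, "z": 0, "rx": 0, "ry": 0, "rz": 0, "grip": 0.6}
    - {"x": 0, "y": 20, "z": 0, "rx": 0, "ry": 0, "rz": 0, "grip": 0.6}
    - {"x": 0, "y": 22, "z": 0, "rx": 0, "ry": 0, "rz": 0, "grip": 0.6}
    - {"x": 0, "y": 22, "z": 0, "rx": 0, "ry": 0, "rz": 0, "grip": 0.6}
    - {"x": 0, "y": 22, "z": 0, "rx": 0, "ry": 0, "rz": 0, "grip": 0.6}

```text
time: 7.15
tool_pos: [0.5563, -0.026, 0.4101]
tool_rot: [0.0, 0.761, 0.649, -0.001]
ft_force: [0.0, -0.3, 0.2]
opening: 0.0684
grip_force: 0.0
```

```bash
python3 snap.py 6 wrist
```

```text
7.15 [ 0.5563 -0.026   0.4101] [ 1.000e-04  7.606e-01  6.492e-01 -7.000e-04] 0.0684 [ 0.  -0.3  0.2]
[[0.988, 0.149, 0.048, 0.568], [-0.157, 0.942, 0.296, 0.049], [-0.001, -0.3, 0.954, 0.379], [0.0, 0.0, 0.0, 1.0]] 66.80711329422147 256.8518810011036 190.79775998926146
```

drive_tool:
  rows:
    - {"x": -1, "y": 5, "z": 0, "rx": 0, "ry": 0, "rz": 0, "grip": 0.6}
    - {"x": -2, "y": 10, "z": 0, "rx": 0, "ry": 0, "rz": 0, "grip": 0.6}
    - {"x": -3, "y": 15, "z": 0, "rx": 0, "ry": 0, "rz": 0, "grip": 0.6}
    - {"x": -4, "y": 20, "z": 0, "rx": 0, "ry": 0, "rz": 0, "grip": 0.6}
    - {"x": -4, "y": 24, "z": 0, "rx": 0, "ry": 0, "rz": 0, "grip": 0.6}
    - {"x": -4, "y": 24, "z": 0, "rx": 0, "ry": 0, "rz": 0, "grip": 0.6}
    - {"x": -4, "y": 24, "z": 0, "rx": 0, "ry": 0, "rz": 0, "grip": 0.6}

```text
time: 8.07
tool_pos: [0.5167, 0.2139, 0.4105]
tool_rot: [0.0, 0.761, 0.649, -0.0]
ft_force: [-0.5, -0.9, -0.6]
opening: 0.0681
grip_force: 0.0
```

```bash
python3 snap.py 7 wrist side; cd pics; python3 -c "
import cv2,numpy as np
a=cv2.imread('wrist6.png');b=cv2.imread('wrist7.png')
a=cv2.resize(a[60:220,180:340],(400,400),interpolation=cv2.INTER_CUBIC);a=np.clip(a.astype(float)*1.5,0,255).astype(np.uint8)
b=cv2.resize(b,(533,400));c=np.hstack([a[:,:],b]);print(c.shape);cv2.imwrite('c6.png',cv2.resize(c,(800,343)))"
```

```text
8.07 [0.5167 0.2139 0.4105] [ 3.000e-04  7.607e-01  6.491e-01 -4.000e-04] 0.0681 [-0.5 -0.9 -0.6]
[[0.988, 0.15, 0.048, 0.529], [-0.157, 0.942, 0.296, 0.289], [-0.001, -0.3, 0.954, 0.38], [0.0, 0.0, 0.0, 1.0]] 66.80711329422147 256.8518810011036 190.79775998926146
(400, 933, 3)
```

View pics/c6.png

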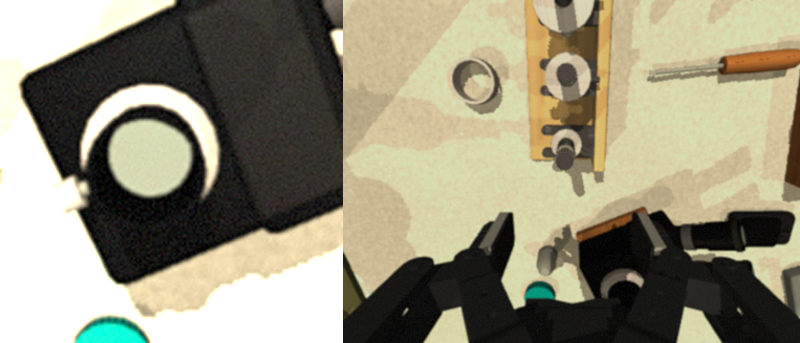

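Left crop shows the open bore with its pale floor at wrist6 px ≈ (250,133). On the right are the adapter, the small gauge at ≈(250,160), the middle gauge at ≈(251,84), and the large one above it. The collar sizes confirm that the middle gauge is on fork_b. Next I measure both.

Run:
```python
from h import *; import pickle
def L(n): return cv2.imread(f'pics/{n}.png'),pickle.load(open(f'pics/{n}.pkl','rb'))
im,p=L('wrist6'); g=cv2.GaussianBlur(cv2.cvtColor(im,cv2.COLOR_BGR2GRAY),(3,3),0)
t=(g>65).astype(np.uint8); n,l,s,c=cv2.connectedComponentsWithStats(t)
k=l[133,250]; cs,_=cv2.findContours((l==k).astype(np.uint8),0,1); e=cv2.fitEllipse(cs[0]); print('floor',e,s[k],plane(p,e[0],.085).round(4))
print('pred mouth px',proj(p,(.5566,.0205,.15)),'floor',proj(p,(.5566,.0205,.085)))
im,p=L('wrist7'); g=cv2.cvtColor(im,cv2.COLOR_BGR2GRAY)
h=cv2.cvtColor(im,cv2.COLOR_BGR2HSV)
cv2.imwrite('pics/c7.png',cv2.resize(im[20:190,180:320],None,fx=3.5,fy=3.5,interpolation=cv2.INTER_CUBIC))
print(proj(p,(.522,.309,.157)),proj(p,(.522,.309,.082)))
```

```text
floor ((249.36264038085938, 132.9524383544922), (35.3467903137207, 38.88852310180664), 108.24081420898438) [ 231  115   39   37 1129] [0.5556 0.0184 0.085 ]
pred mouth px (np.float64(248.08696027718418), np.float64(139.224639589261)) floor (np.float64(250.04925032426914), np.float64(130.68427677881812))
(np.float64(243.16962457110446), np.float64(71.37534140649507)) (np.float64(246.73038989073214), np.float64(78.55884315454043))
```

View pics/c7.png

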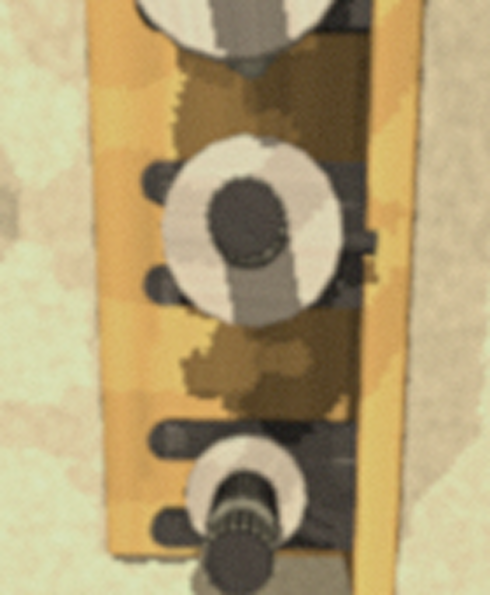

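Run:
```python
from h import *; import pickle
p=pickle.load(open('pics/wrist7.pkl','rb'))
q=lambda a,z: plane(p,(a[0]/3.5+180,a[1]/3.5+20),z)
print('collar',q((252,230),.082),'lock top',q((247,219),.157))
for a,b,z in (((372,100),(355,560),.066),((90,0),(110,550),.010),((420,0),(405,560),.066)):
    d=q(a,z)-q(b,z); print(np.degrees(np.arctan2(-d[0],d[1])))
im=cv2.imread('pics/wrist7.png')[20:190,180:320]
g=cv2.cvtColor(im,cv2.COLOR_BGR2HSV); m=((g[...,1]<55)&(g[...,2]>150)).astype(np.uint8)
n,l,s,c=cv2.connectedComponentsWithStats(m); print([(i,s[i].tolist(),c[i].round(1).tolist()) for i in range(1,n) if s[i][4]>150])
print('small collar',q((247,490),.082),'large?',q((232,-25),.082))
```

```text
collar [0.52593278 0.30185149 0.082     ] lock top [0.52597307 0.30080769 0.157     ]
-9.63276387748881
-9.701260194703982
-8.227842281374004
[(2, [40, 0, 25, 16, 225], [52.7, 5.9]), (5, [0, 19, 23, 32, 429], [10.3, 33.3]), (6, [51, 39, 29, 14, 227], [65.2, 45.6]), (32, [0, 69, 26, 46, 697], [10.6, 95.0]), (51, [0, 128, 55, 42, 891], [16.8, 152.0])]
small collar [0.51271075 0.23047803 0.082     ] large? [0.53085318 0.36353371 0.082     ]
```

drive_tool:
  rows:
    - {"x": 0.9, "y": 5, "z": 0, "rx": 0, "ry": 0, "rz": 0, "grip": 0.6}
    - {"x": 0.9, "y": 8.8, "z": -1, "rx": 0, "ry": 0, "rz": 0, "grip": 0.6}
    - {"x": 0.9, "y": 8.8, "z": -4, "rx": 0, "ry": 0, "rz": 0, "grip": 0.6}
    - {"x": 0.9, "y": 8.8, "z": -6, "rx": 0, "ry": 0, "rz": 0, "grip": 0.6}
    - {"x": 0.9, "y": 8.8, "z": -6, "rx": 0, "ry": 0, "rz": 0, "grip": 0.6}
    - {"x": 0.9, "y": 8.8, "z": -6, "rx": 0, "ry": 0, "rz": 0, "grip": 0.6}

```text
time: 8.93
tool_pos: [0.5259, 0.3023, 0.3515]
tool_rot: [0.0, 0.761, 0.649, 0.001]
ft_force: [0.2, 0.4, -0.7]
opening: 0.0685
grip_force: 0.0
```

```bash
python3 snap.py 8 wrist side
python3 - <<'E'
from h import *; import pickle
p=pickle.load(open('pics/wrist8.pkl','rb')); d=pickle.load(open('pics/side8.pkl','rb'))
print('pred lock top wrist',proj(p,(.526,.3015,.157)),'collar',proj(p,(.526,.3015,.082)),proj(d,(.526,.3015,.157)))
a=cv2.imread('pics/wrist8.png');b=cv2.imread('pics/side8.png')[200:360,180:340]
cv2.imwrite('pics/c8.png',cv2.resize(np.hstack([a,cv2.resize(b,(384,384),interpolation=2)]),(784,336)))
E
```

```text
8.93 [0.5259 0.3023 0.3515] [2.000e-04 7.609e-01 6.489e-01 5.000e-04] 0.0685 [ 0.2  0.4 -0.7]
[[0.988, 0.151, 0.047, 0.538], [-0.158, 0.943, 0.295, 0.377], [0.0, -0.298, 0.955, 0.321], [0.0, 0.0, 0.0, 1.0]] 66.80711329422147 256.8518810011036 190.79775998926146
pred lock top wrist (np.float64(256.71748651828653), np.float64(230.20464357537577)) collar (np.float64(256.71298195038935), np.float64(193.0112406652314)) (np.float64(246.2447803174614), np.float64(263.05959969087104))
```

View pics/c8.png

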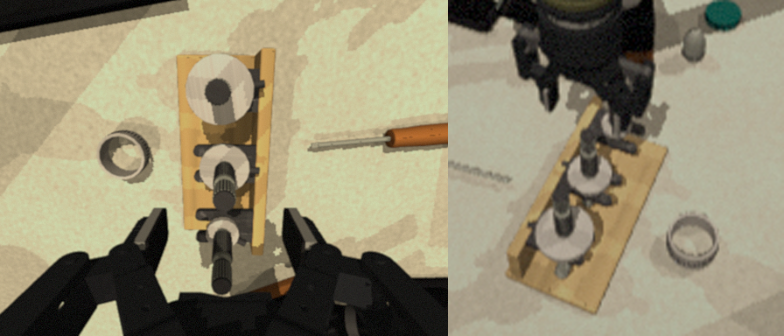

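Wrist view: middle gauge's lock top at px ≈ (257,228), with (257,230) predicted. It lies between the fingers' planes, with the large gauge farther off and the small one nearer. That was my tenth and last picture, so from here I check numerically. Descend and grip.

drive_tool:
  rows:
    - {"x": 0, "y": 0, "z": -3, "rx": 0, "ry": 0, "rz": 0, "grip": 0.6}
    - {"x": 0, "y": 0, "z": -6, "rx": 0, "ry": 0, "rz": 0, "grip": 0.6}
    - {"x": 0, "y": 0, "z": -8.2, "rx": 0, "ry": 0, "rz": 0, "grip": 0.6}
    - {"x": 0, "y": 0, "z": -8.2, "rx": 0, "ry": 0, "rz": 0, "grip": 0}
    - {"x": 0, "y": 0, "z": -8.2, "rx": 0, "ry": 0, "rz": 0, "grip": -0.4}
    - {"x": 0, "y": 0, "z": -8.2, "rx": 0, "ry": 0, "rz": 0, "grip": -0.8}
    - {"x": 0, "y": 0, "z": -8.2, "rx": 0, "ry": 0, "rz": 0, "grip": -0.9}
    - {"x": 0, "y": 0, "z": -8.2, "rx": 0, "ry": 0, "rz": 0, "grip": -0.9}
    - {"x": 0, "y": 0, "z": -8.2, "rx": 0, "ry": 0, "rz": 0, "grip": -0.9}
  force: 50

```text
time: 10.15
tool_pos: [0.5256, 0.3034, 0.2704]
tool_rot: [0.0, 0.76, 0.649, 0.001]
ft_force: [-1.8, -0.1, 7.3]
opening: 0.0162
grip_force: 48.8
```

drive_tool:
  rows:
    - {"x": 0, "y": 0, "z": 0.4, "rx": 0, "ry": 0, "rz": 0, "grip": -0.9}
    - {"x": 0, "y": 0, "z": 0.8, "rx": 0, "ry": 0, "rz": 0, "grip": -0.9}
    - {"x": 0, "y": 0, "z": 1.1, "rx": 0, "ry": 0, "rz": 0, "grip": -0.9}
    - {"x": 0, "y": 0, "z": 1.1, "rx": 0, "ry": 0, "rz": 0, "grip": -0.9}

```text
time: 10.65
tool_pos: [0.5253, 0.3031, 0.2797]
tool_rot: [0.0, 0.76, 0.649, 0.0]
ft_force: [0.0, -0.3, -3.3]
opening: 0.0163
grip_force: 48.8
```

drive_tool:
  rows:
    - {"x": -1.5, "y": 0.25, "z": 0, "rx": 0, "ry": 0, "rz": 0, "grip": -0.9}
    - {"x": -3, "y": 0.5, "z": 0, "rx": 0, "ry": 0, "rz": 0, "grip": -0.9}
    - {"x": -4.5, "y": 0.75, "z": 0, "rx": 0, "ry": 0, "rz": 0, "grip": -0.9}
    - {"x": -6.4, "y": 1.05, "z": 0, "rx": 0, "ry": 0, "rz": 0, "grip": -0.9}
    - {"x": -6.4, "y": 1.05, "z": 0, "rx": 0, "ry": 0, "rz": 0, "grip": -0.9}
    - {"x": -6.4, "y": 1.05, "z": 3, "rx": 0, "ry": 0, "rz": 0, "grip": -0.9}
    - {"x": -6.4, "y": 1.05, "z": 8, "rx": 0, "ry": 0, "rz": 0, "grip": -0.9}
    - {"x": -6.4, "y": 1.05, "z": 13, "rx": 0, "ry": 0, "rz": 0, "grip": -0.9}
    - {"x": -6.4, "y": 1.05, "z": 15, "rx": 0, "ry": 0, "rz": 0, "grip": -0.9}
    - {"x": -6.4, "y": 1.05, "z": 15, "rx": 0, "ry": 0, "rz": 0, "grip": -0.9}

```text
time: 11.9
tool_pos: [0.4618, 0.3138, 0.4319]
tool_rot: [0.001, 0.76, 0.649, 0.003]
ft_force: [0.5, 0.7, -4.2]
opening: 0.0165
grip_force: 49.7
```

```bash
python3 snap.py 9 wrist side scene
```

```text
11.9 [0.4618 0.3138 0.4319] [7.000e-04 7.604e-01 6.494e-01 2.800e-03] 0.0165 [ 0.5  0.7 -4.2]
[[0.988, 0.15, 0.042, 0.474], [-0.156, 0.943, 0.292, 0.389], [0.004, -0.295, 0.955, 0.402], [0.0, 0.0, 0.0, 1.0]] 66.80711329422147 256.8518810011036 190.79775998926146
```

```bash
cat > rf.py <<'E'
from h import *; import pickle
def L(n): return cv2.imread(f'pics/{n}.png'),pickle.load(open(f'pics/{n}.pkl','rb'))
def disc(p,X,r):  # image outline of a horizontal disc
    return np.array([proj(p,np.add(X,(r*np.cos(a),r*np.sin(a),0))) for a in np.linspace(0,2*np.pi,72,endpoint=False)])
def fit(n,X,r,chan,it=4,w=6,keep=.5,sgn=0):
    """refine disc centre X (z, r fixed): search radial edges near its outline, least squares"""
    im,p=L(n); im=cv2.GaussianBlur(im,(3,3),0)
    g=(cv2.cvtColor(im,cv2.COLOR_BGR2HSV)[...,1] if chan=='s' else cv2.cvtColor(im,cv2.COLOR_BGR2GRAY)).astype(np.float32)
    X=np.array(X,float)
    for k in range(it):
        o=disc(p,X,r); c=np.array(proj(p,X)); u=(o-c)/np.linalg.norm(o-c,axis=1)[:,None]
        t=np.arange(-w,w+.01,.5,dtype=np.float32)
        s=o[:,None]+u[:,None]*t[None,:,None]
        v=cv2.remap(g,s[...,0].astype(np.float32),s[...,1].astype(np.float32),1)
        d=v[:,2:]-v[:,:-2]; d=np.abs(d) if sgn==0 else sgn*d
        j=d.argmax(1); st=d.max(1); e=t[j+1]
        ok=st>np.quantile(st,1-keep)
        for _ in range(3):
            J=u[ok]; q=np.linalg.lstsq(np.c_[J,np.ones(ok.sum())],e[ok],rcond=None)[0]
            res=e-np.c_[u,np.ones(len(u))]@q; ok=(st>np.quantile(st,1-keep))&(abs(res)<max(1,1.5*np.median(abs(res[ok]))))
        X=plane(p,c+q[:2],X[2]); 
    return X.round(4),'dr px',q[2].round(2),'n',int(ok.sum()),'res',np.abs(res[ok]).mean().round(2)
E
python3 - <<'E'
from rf import *
print('w7 collar',fit('wrist7',(.526,.302,.082),.025,'s'))
print('w8 collar',fit('wrist8',(.526,.302,.082),.025,'s'))
print('w8 locktop',fit('wrist8',(.526,.302,.157),.008,'g',w=4))
print('w7 locktop',fit('wrist7',(.526,.302,.157),.008,'g',w=4))
print('w3 cap',fit('wrist3',(.5566,.0205,.154),.0265,'g'))
print('w2 cap',fit('wrist2',(.5566,.0205,.154),.0265,'g'))
print('w6 floor',fit('wrist6',(.5566,.0205,.085),.019,'g',sgn=-1))
print('w6 mouth outer',fit('wrist6',(.5566,.0205,.15),.0225,'g',keep=.4,w=4))
s=env.state(); tz=s['tool_pos'][2]
for z in (tz-.155-.041+.008,):
    for ch in 'sg': print('w9 collar',fit('wrist9',(.4618,.312,z),.025,ch,w=8))
E
```

```text
w7 collar (array([0.5255, 0.3015, 0.082 ]), 'dr px', np.float64(0.24), 'n', 32, 'res', np.float64(0.27))
w8 collar (array([0.5261, 0.302 , 0.082 ]), 'dr px', np.float64(0.69), 'n', 25, 'res', np.float64(0.31))
w8 locktop (array([0.5254, 0.3027, 0.157 ]), 'dr px', np.float64(-0.11), 'n', 32, 'res', np.float64(0.23))
w7 locktop (array([0.5256, 0.3008, 0.157 ]), 'dr px', np.float64(0.44), 'n', 34, 'res', np.float64(0.26))
w3 cap (array([0.5564, 0.0208, 0.154 ]), 'dr px', np.float64(0.39), 'n', 21, 'res', np.float64(0.44))
w2 cap (array([0.5556, 0.0228, 0.154 ]), 'dr px', np.float64(0.4), 'n', 28, 'res', np.float64(0.4))
w6 floor (array([0.5547, 0.0179, 0.085 ]), 'dr px', np.float64(-1.13), 'n', 29, 'res', np.float64(0.35))
w6 mouth outer (array([0.5579, 0.0241, 0.15  ]), 'dr px', np.float64(-4.08), 'n', 26, 'res', np.float64(0.19))
w9 collar (array([0.4607, 0.3123, 0.2402]), 'dr px', np.float64(2.35), 'n', 13, 'res', np.float64(0.47))
w9 collar (array([0.4607, 0.3103, 0.2402]), 'dr px', np.float64(2.58), 'n', 14, 'res', np.float64(0.41))
```

drive_tool:
  rows:
    - {"x": 1, "y": -4, "z": 0, "rx": 0, "ry": 0, "rz": 0, "grip": -0.9}
    - {"x": 2, "y": -9, "z": 0, "rx": 0, "ry": 0, "rz": 0, "grip": -0.9}
    - {"x": 3.2, "y": -14.5, "z": 0, "rx": 0, "ry": 0, "rz": 0, "grip": -0.9}
    - {"x": 4.4, "y": -20, "z": 0, "rx": 0, "ry": 0, "rz": 0, "grip": -0.9}
    - {"x": 5.6, "y": -25.5, "z": 0, "rx": 0, "ry": 0, "rz": 0, "grip": -0.9}
    - {"x": 6.8, "y": -31, "z": 0, "rx": 0, "ry": 0, "rz": 0, "grip": -0.9}
    - {"x": 7.7, "y": -35, "z": 0, "rx": 0, "ry": 0, "rz": 0, "grip": -0.9}
    - {"x": 8.2, "y": -36.9, "z": 0, "rx": 0, "ry": 0, "rz": 0, "grip": -0.9}
    - {"x": 8.2, "y": -36.9, "z": 0, "rx": 0, "ry": 0, "rz": 0, "grip": -0.9}
    - {"x": 8.2, "y": -36.9, "z": 0, "rx": 0, "ry": 0, "rz": 0, "grip": -0.9}
    - {"x": 8.2, "y": -36.9, "z": 0, "rx": 0, "ry": 0, "rz": 0, "grip": -0.9}

```text
time: 13.42
tool_pos: [0.5429, -0.054, 0.4295]
tool_rot: [-0.0, 0.76, 0.65, -0.0]
ft_force: [-0.3, -0.5, -4.3]
opening: 0.0165
grip_force: 49.6
```

```bash
python3 snap.py 10 wrist
python3 - <<'E'
from rf import *
im,p=L('wrist10'); g=cv2.GaussianBlur(cv2.cvtColor(im,cv2.COLOR_BGR2GRAY),(3,3),0)
u,v=map(int,proj(p,(.556,.0203,.085))); print(u,v,g[v,u],proj(p,(.556,.0203,.15)))
t=(g>(g[v,u]*.55)).astype(np.uint8); n,l,s,c=cv2.connectedComponentsWithStats(t,connectivity=4); k=l[v,u]; print(s[k])
cs,_=cv2.findContours((l==k).astype(np.uint8),0,1); e=cv2.fitEllipse(max(cs,key=len)); print(e,plane(p,e[0],.085).round(4),plane(p,e[0],.15).round(4))
print('floor',fit('wrist10',(.556,.0203,.085),.019,'g',sgn=-1,w=5,keep=.9))
print(g[v,u-45:u+46:2].tolist()); print(g[v-45:v+46:2,u].tolist())
E
```

```text
13.43 [ 0.5429 -0.054   0.4295] [-4.000e-04  7.598e-01  6.501e-01 -0.000e+00] 0.0165 [-0.3 -0.5 -4.3]
[[0.988, 0.147, 0.047, 0.555], [-0.154, 0.943, 0.294, 0.021], [-0.001, -0.298, 0.955, 0.399], [0.0, 0.0, 0.0, 1.0]] 66.80711329422147 256.8518810011036 190.79775998926146
258 100 146 (np.float64(258.8737446346543), np.float64(100.30693880481063))
[ 241   82   37   39 1155]
((258.742431640625, 100.750732421875), (36.518314361572266, 38.418277740478516), 2.133575439453125) [0.5561 0.0197 0.085 ] [0.5558 0.02   0.15  ]
floor (array([0.556 , 0.0194, 0.085 ]), 'dr px', np.float64(0.48), 'n', 64, 'res', np.float64(0.08))
[72, 12, 15, 19, 19, 18, 18, 63, 166, 158, 54, 10, 3, 31, 118, 146, 145, 145, 144, 145, 146, 145, 146, 146, 145, 145, 145, 146, 146, 145, 145, 146, 99, 15, 8, 14, 40, 136, 133, 41, 20, 18, 20, 28, 33, 35]
[28, 28, 29, 29, 28, 22, 76, 190, 190, 69, 17, 7, 7, 73, 143, 146, 146, 145, 145, 146, 145, 145, 146, 146, 145, 143, 144, 143, 142, 144, 143, 143, 131, 45, 6, 12, 18, 81, 115, 46, 12, 13, 11, 13, 13, 14]
```

drive_tool:
  rows:
    - {"x": 0.6, "y": 4, "z": 0, "rx": 0, "ry": 0, "rz": 0, "grip": -0.9}
    - {"x": 1.3, "y": 7.5, "z": 0, "rx": 0, "ry": 0, "rz": 0, "grip": -0.9}
    - {"x": 1.3, "y": 7.5, "z": 0, "rx": 0, "ry": 0, "rz": 0, "grip": -0.9}
    - {"x": 1.3, "y": 7.5, "z": 0, "rx": 0, "ry": 0, "rz": 0, "grip": -0.9}
    - {"x": 1.3, "y": 7.5, "z": -2, "rx": 0, "ry": 0, "rz": 0, "grip": -0.9}
    - {"x": 1.3, "y": 7.5, "z": -2.5, "rx": 0, "ry": 0, "rz": 0, "grip": -0.9}
    - {"x": 1.3, "y": 7.5, "z": -2.5, "rx": 0, "ry": 0, "rz": 0, "grip": -0.9}

```text
time: 14.35
tool_pos: [0.556, 0.019, 0.4045]
tool_rot: [-0.0, 0.761, 0.649, -0.0]
ft_force: [0.1, 0.3, -3.2]
opening: 0.0163
grip_force: 49.4
```

```bash
python3 snap.py 11 side scene wrist
python3 - <<'E'
from rf import *
s=env.state(); x,y,z=s['tool_pos']; zc=z-.1964+.008
for n in ('side11','scene11'):
    p=L(n)[1]; print(n,'pred px',np.round(proj(p,(x,y-.0014,zc)),1))
    for ch in 'gs': print(fit(n,(x,y-.0014,zc),.025,ch,w=5,keep=.5))
E
```

```text
14.35 [0.556  0.019  0.4045] [-3.000e-04  7.607e-01  6.491e-01 -5.000e-04] 0.0163 [ 0.1  0.3 -3.2]
[[0.988, 0.15, 0.046, 0.569], [-0.157, 0.943, 0.295, 0.094], [0.0, -0.299, 0.954, 0.375], [0.0, 0.0, 0.0, 1.0]] 66.80711329422147 256.8518810011036 190.79775998926146
side11 pred px [262.3 160.8]
(array([ 0.5526, -0.0052,  0.217 ]), 'dr px', np.float64(0.08), 'n', 25, 'res', np.float64(0.31))
(array([0.5555, 0.021 , 0.217 ]), 'dr px', np.float64(2.05), 'n', 22, 'res', np.float64(0.45))
scene11 pred px [264.2 158.6]
(array([0.56  , 0.0134, 0.217 ]), 'dr px', np.float64(-0.47), 'n', 32, 'res', np.float64(0.34))
(array([0.5472, 0.0128, 0.217 ]), 'dr px', np.float64(-1.12), 'n', 21, 'res', np.float64(0.52))
```

Run:
```python
from rf import *
for i in range(8):
    s=env.state(); p=optics.camera_params('wrist'); im=optics.grab_frame('wrist')
    print(s['tool_pos'].round(4),np.array(p['pose'])[:3,3].round(4))
    if i in(0,7): cv2.imwrite(f'pics/wrist12_{i}.png',im[:,:,::-1])
a=cv2.imread('pics/wrist12_0.png').astype(int);b=cv2.imread('pics/wrist12_7.png').astype(int)
print(abs(a-b).mean())
# actual image motion vs wrist11
A=[cv2.cvtColor(cv2.imread(f'pics/{n}.png'),6).astype(np.float32)[:200] for n in('wrist11','wrist12_0','wrist12_7')]
print([cv2.phaseCorrelate(A[0],x)[0] for x in A[1:]])
```

```text
[0.5565 0.0192 0.4054] [0.5686 0.0941 0.3748]
[0.5565 0.0193 0.4054] [0.5685 0.0942 0.3748]
[0.5564 0.0194 0.4054] [0.5685 0.0943 0.3747]
[0.5564 0.0194 0.4053] [0.5684 0.0943 0.3746]
[0.5563 0.0195 0.4052] [0.5684 0.0944 0.3745]
[0.5563 0.0195 0.4051] [0.5683 0.0944 0.3744]
[0.5562 0.0196 0.405 ] [0.5683 0.0944 0.3743]
[0.5562 0.0196 0.4049] [0.5682 0.0944 0.3743]
3.5302310519748263
[(-0.2873391275910535, 0.09430153388295537), (0.5469578461188291, 0.5619144437359722)]
```

drive_tool:
  rows:
    - {"x": 0, "y": 0.1, "z": -1.5, "rx": 0, "ry": 0, "rz": 0, "grip": -0.9}
    - {"x": 0, "y": 0.1, "z": -3, "rx": 0, "ry": 0, "rz": 0, "grip": -0.9}
    - {"x": 0, "y": 0.1, "z": -4.6, "rx": 0, "ry": 0, "rz": 0, "grip": -0.9}
    - {"x": 0, "y": 0.1, "z": -4.6, "rx": 0, "ry": 0, "rz": 0, "grip": -0.9}
    - {"x": 0, "y": 0.1, "z": -4.6, "rx": 0, "ry": 0, "rz": 0, "grip": -0.9}
    - {"x": 0, "y": 0.1, "z": -4.6, "rx": 0, "ry": 0, "rz": 0, "grip": -0.9}

```text
time: 15.65
tool_pos: [0.5566, 0.0206, 0.3593]
tool_rot: [0.0, 0.76, 0.649, 0.001]
ft_force: [-0.2, -0.7, -4.1]
opening: 0.0169
grip_force: 49.4
```

```bash
python3 snap.py 13 wrist side scene
python3 - <<'E'
from rf import *
s=env.state(); x,y,z=s['tool_pos']
for dz in (.1964,.1904):
  zc=z-dz+.008
  for ch in 'sg': print(dz,fit('wrist13',(x,y-.001,zc),.025,ch,w=6,keep=.35))
im,p=L('wrist13'); u,v=map(int,proj(p,(x,y,z-.1884))); print(u,v); g=cv2.cvtColor(im,6); h=cv2.cvtColor(im,40)[...,1]
for r in range(v-75,v+80,12): print(r,g[r,u-80:u+81:8].tolist())
E
```

```text
15.65 [0.5566 0.0206 0.3593] [5.000e-04 7.604e-01 6.494e-01 5.000e-04] 0.0169 [-0.2 -0.7 -4.1]
[[0.988, 0.149, 0.046, 0.569], [-0.156, 0.943, 0.295, 0.095], [0.001, -0.299, 0.954, 0.329], [0.0, 0.0, 0.0, 1.0]] 66.80711329422147 256.8518810011036 190.79775998926146
0.1964 (array([0.5596, 0.024 , 0.1709]), 'dr px', np.float64(0.76), 'n', 12, 'res', np.float64(0.57))
0.1964 (array([0.5547, 0.0189, 0.1709]), 'dr px', np.float64(2.64), 'n', 19, 'res', np.float64(0.37))
0.1904 (array([0.5566, 0.025 , 0.1769]), 'dr px', np.float64(0.66), 'n', 11, 'res', np.float64(0.45))
0.1904 (array([0.555 , 0.0216, 0.1769]), 'dr px', np.float64(1.44), 'n', 15, 'res', np.float64(0.27))
255 233
158 [201, 194, 14, 19, 13, 22, 8, 22, 7, 77, 140, 118, 13, 18, 21, 25, 21, 27, 26, 30, 24]
170 [153, 223, 210, 19, 18, 20, 19, 206, 204, 160, 65, 141, 199, 202, 10, 26, 29, 32, 29, 31, 30]
182 [145, 220, 225, 102, 18, 15, 192, 194, 18, 9, 15, 8, 17, 95, 179, 16, 27, 29, 27, 25, 26]
194 [147, 235, 228, 225, 9, 15, 180, 8, 11, 55, 113, 87, 5, 1, 188, 10, 22, 31, 28, 26, 24]
206 [238, 235, 236, 223, 225, 24, 125, 195, 214, 187, 185, 204, 211, 208, 136, 19, 20, 27, 24, 27, 29]
218 [225, 231, 238, 238, 216, 219, 210, 205, 206, 179, 181, 181, 206, 204, 207, 55, 16, 14, 35, 28, 16]
230 [217, 237, 237, 238, 235, 222, 212, 204, 204, 52, 68, 62, 208, 203, 225, 210, 15, 143, 109, 141, 211]
242 [100, 236, 233, 235, 238, 230, 25, 113, 15, 49, 71, 58, 42, 113, 102, 40, 117, 81, 232, 233, 232]
254 [197, 235, 237, 236, 236, 44, 73, 114, 17, 52, 70, 54, 46, 82, 111, 43, 155, 231, 235, 234, 236]
266 [237, 236, 234, 232, 160, 33, 77, 146, 19, 134, 156, 146, 82, 38, 138, 17, 27, 198, 235, 234, 234]
278 [21, 237, 236, 103, 31, 31, 31, 19, 58, 101, 47, 77, 74, 37, 28, 27, 28, 37, 144, 224, 112]
290 [26, 18, 26, 28, 28, 27, 26, 18, 67, 90, 47, 70, 93, 29, 33, 32, 21, 25, 25, 27, 19]
302 [27, 38, 29, 30, 26, 30, 32, 20, 62, 78, 48, 53, 94, 56, 28, 31, 32, 27, 27, 43, 31]
```

Run:
```python
from rf import *
from scipy.optimize import least_squares
im,p=L('wrist13'); g=cv2.GaussianBlur(cv2.cvtColor(im,6),(3,3),0).astype(float)
x,y,z=.5566,.0206,.3593
pts=[]
for c in list(range(222,246))+list(range(268,297)):
    r=228
    while g[r,c]>110 and r>180: r-=1
    if g[228,c]>150 and r>180: pts.append((c,r+(110-g[r,c])/(g[r+1,c]-g[r,c])))
pts=np.array(pts); print(len(pts),pts[::6].round(1).tolist())
for dz in (.1964,.1924,.1884):
    W=np.array([plane(p,q,z-dz)[:2] for q in pts])
    f=lambda a:np.hypot(*(W-a[:2]).T)-.025
    s=least_squares(f,(x,y),loss='soft_l1',f_scale=.0005); print(dz,s.x.round(4),np.sqrt(np.mean(s.fun**2)).round(5))
```

```text
51 [[222.0, 210.1], [228.0, 205.3], [234.0, 200.8], [240.0, 197.2], [268.0, 195.7], [274.0, 198.2], [280.0, 201.1], [286.0, 205.8], [294.0, 217.8]]
0.1964 [0.5561 0.0173] 0.00019
0.1924 [0.5562 0.0185] 0.00015
0.1884 [0.5564 0.0197] 0.00019
```

Collar centre measures at (0.556, ~0.0185) against the tube at (0.556, 0.0197), so I nudge +y by 0.5 mm and ease in.

drive_tool:
  rows:
    - {"x": 0, "y": 0.05, "z": -0.2, "rx": 0, "ry": 0, "rz": 0, "grip": -0.9}
    - {"x": 0, "y": 0.05, "z": -0.4, "rx": 0, "ry": 0, "rz": 0, "grip": -0.9}
    - {"x": 0, "y": 0.05, "z": -0.6, "rx": 0, "ry": 0, "rz": 0, "grip": -0.9}
    - {"x": 0, "y": 0.05, "z": -0.8, "rx": 0, "ry": 0, "rz": 0, "grip": -0.9}
    - {"x": 0, "y": 0.05, "z": -0.8, "rx": 0, "ry": 0, "rz": 0, "grip": -0.9}

```text
time: 16.42
tool_pos: [0.5561, 0.021, 0.3504]
tool_rot: [-0.0, 0.76, 0.649, -0.0]
ft_force: [-0.4, 0.3, -4.5]
opening: 0.0166
grip_force: 49.4
```

drive_tool:
  rows:
    - {"x": 0, "y": 0, "z": -0.15, "rx": 0, "ry": 0, "rz": 0, "grip": -0.9}
    - {"x": 0, "y": 0, "z": -0.25, "rx": 0, "ry": 0, "rz": 0, "grip": -0.9}
    - {"x": 0, "y": 0, "z": -0.35, "rx": 0, "ry": 0, "rz": 0, "grip": -0.9}
    - {"x": 0, "y": 0, "z": -0.35, "rx": 0, "ry": 0, "rz": 0, "grip": -0.9}

```text
time: 16.92
tool_pos: [0.5561, 0.0211, 0.3471]
tool_rot: [-0.0, 0.76, 0.649, -0.0]
ft_force: [-0.8, 0.1, -3.9]
opening: 0.0165
grip_force: 49.4
```

drive_tool:
  rows:
    - {"x": 0, "y": 0, "z": -0.1, "rx": 0, "ry": 0, "rz": 0, "grip": -0.9}
    - {"x": 0, "y": 0, "z": -0.1, "rx": 0, "ry": 0, "rz": 0, "grip": -0.9}
    - {"x": 0, "y": 0, "z": -0.2, "rx": 0, "ry": 0, "rz": 0, "grip": -0.9}
    - {"x": 0, "y": 0, "z": -0.2, "rx": 0, "ry": 0, "rz": 0, "grip": -0.9}

```text
time: 17.42
tool_pos: [0.5561, 0.0211, 0.3465]
tool_rot: [0.0, 0.76, 0.649, 0.0]
ft_force: [-3.3, -0.2, 5.5]
opening: 0.0165
grip_force: 50.8
```

Contact came at z=0.3465, as predicted for the collar on the rim. Release, rise, and centre on the lock screw.

drive_tool:
  rows:
    - {"x": 0, "y": 0, "z": -0.15, "rx": 0, "ry": 0, "rz": 0, "grip": -0.5}
    - {"x": 0, "y": 0, "z": -0.15, "rx": 0, "ry": 0, "rz": 0, "grip": -0.2}
    - {"x": 0, "y": 0, "z": -0.15, "rx": 0, "ry": 0, "rz": 0, "grip": -0.2}
    - {"x": 0, "y": 0, "z": 0.8, "rx": 0, "ry": 0, "rz": 0, "grip": -0.2}
    - {"x": 0, "y": -0.15, "z": 2, "rx": 0, "ry": 0, "rz": 0, "grip": -0.2}
    - {"x": 0, "y": -0.15, "z": 3.6, "rx": 0, "ry": 0, "rz": 0, "grip": -0.2}
    - {"x": 0, "y": -0.15, "z": 3.6, "rx": 0, "ry": 0, "rz": 0, "grip": -0.2}
    - {"x": 0, "y": -0.15, "z": 3.6, "rx": 0, "ry": 0, "rz": 0, "grip": -0.2}

```text
time: 18.42
tool_pos: [0.5561, 0.0196, 0.3815]
tool_rot: [0.0, 0.76, 0.649, 0.0]
ft_force: [-0.9, 0.3, -0.2]
opening: 0.0341
grip_force: 0.0
```

```bash
python3 snap.py 14 wrist side scene
python3 - <<'E'
from rf import *
print(env.state()['qpos'].round(3), env.state()['moment'].round(3))
im,p=L('wrist14'); print('pred lock top',proj(p,(.556,.0197,.233)),'handle',proj(p,(.556,.0197,.203)))
for X in ((.556,.0197),):
    print('lock top',fit('wrist14',(*X,.233),.008,'g',w=5,keep=.6))
    print('collar top',fit('wrist14',(*X,.158),.025,'g',w=5,keep=.4))
g=cv2.GaussianBlur(cv2.cvtColor(im,6),(3,3),0); u,v=map(int,proj(p,(.556,.0197,.158))); print(u,v,[g[r,u-60:u+61:6].tolist() for r in range(v-50,v+20,10)])
E
```

```text
18.43 [0.5561 0.0196 0.3815] [1.000e-04 7.604e-01 6.494e-01 2.000e-04] 0.0341 [-0.9  0.3 -0.2]
[[0.988, 0.149, 0.047, 0.568], [-0.156, 0.943, 0.295, 0.094], [-0.0, -0.299, 0.954, 0.351], [0.0, 0.0, 0.0, 1.0]] 66.80711329422147 256.8518810011036 190.79775998926146
[-0.041  0.301  1.58   0.     1.262  0.116] [ 0.008 -0.001 -0.026]
pred lock top (np.float64(256.239933851924), np.float64(270.6819735616107)) handle (np.float64(256.3507554268786), np.float64(240.77503105957723))
lock top (array([0.5559, 0.0198, 0.233 ]), 'dr px', np.float64(0.3), 'n', 43, 'res', np.float64(0.33))
collar top (array([0.5546, 0.0194, 0.158 ]), 'dr px', np.float64(1.66), 'n', 20, 'res', np.float64(0.21))
256 211 [[174, 14, 17, 17, 19, 19, 60, 208, 210, 208, 192, 202, 199, 202, 107, 13, 24, 25, 29, 27, 31], [227, 104, 19, 15, 18, 98, 203, 93, 11, 13, 15, 15, 14, 32, 195, 159, 13, 26, 29, 31, 29], [227, 231, 45, 17, 13, 196, 126, 67, 183, 223, 228, 228, 185, 88, 40, 171, 21, 23, 28, 29, 30], [230, 226, 228, 14, 16, 152, 217, 216, 228, 229, 228, 209, 208, 210, 211, 162, 19, 13, 27, 28, 27], [238, 227, 224, 179, 141, 212, 211, 211, 210, 192, 165, 201, 205, 205, 205, 227, 22, 16, 15, 28, 27], [237, 238, 234, 205, 173, 213, 214, 214, 125, 56, 78, 60, 79, 208, 228, 228, 107, 73, 64, 21, 26], [238, 237, 238, 236, 236, 211, 212, 212, 46, 64, 82, 60, 42, 227, 226, 226, 12, 54, 137, 146, 144]]
```

Lock screw top measured at (0.5559, 0.0198), with the gripper at (0.5561, 0.0196), so it is centred. Grip it lightly and turn anticlockwise.

drive_tool:
  rows:
    - {"x": 0, "y": 0, "z": 0, "rx": 0, "ry": 0, "rz": 0, "grip": -0.5}
    - {"x": 0, "y": 0, "z": 0, "rx": 0, "ry": 0, "rz": 0, "grip": -0.75}
    - {"x": 0, "y": 0, "z": 0, "rx": 0, "ry": 0, "rz": 0, "grip": -0.75}
    - {"x": 0, "y": 0, "z": 0, "rx": 0, "ry": 0, "rz": 0, "grip": -0.75}
  force: 22

```text
time: 19.08
tool_pos: [0.5561, 0.0196, 0.3809]
tool_rot: [-0.0, 0.76, 0.649, -0.0]
ft_force: [0.2, -0.1, -2.5]
opening: 0.0152
grip_force: 22.7
```

drive_tool:
  rows:
    - {"x": 0, "y": 0, "z": 0, "rx": 0, "ry": 0, "rz": 1.2, "grip": -0.75}
    - {"x": 0, "y": 0, "z": 0, "rx": 0, "ry": 0, "rz": 2.4, "grip": -0.75}
    - {"x": 0, "y": 0, "z": 0, "rx": 0, "ry": 0, "rz": 3.6, "grip": -0.75}
    - {"x": 0, "y": 0, "z": 0, "rx": 0, "ry": 0, "rz": 4.8, "grip": -0.75}
    - {"x": 0, "y": 0, "z": 0, "rx": 0, "ry": 0, "rz": 6, "grip": -0.75}
    - {"x": 0, "y": 0, "z": 0, "rx": 0, "ry": 0, "rz": 7.2, "grip": -0.75}
    - {"x": 0, "y": 0, "z": 0, "rx": 0, "ry": 0, "rz": 8.4, "grip": -0.75}
    - {"x": 0, "y": 0, "z": 0, "rx": 0, "ry": 0, "rz": 9.6, "grip": -0.75}
    - {"x": 0, "y": 0, "z": 0, "rx": 0, "ry": 0, "rz": 10.3, "grip": -0.75}
    - {"x": 0, "y": 0, "z": 0, "rx": 0, "ry": 0, "rz": 10.3, "grip": -0.75}
    - {"x": 0, "y": 0, "z": 0, "rx": 0, "ry": 0, "rz": 10.3, "grip": -0.75}
    - {"x": 0, "y": 0, "z": 0, "rx": 0, "ry": 0, "rz": 10.3, "grip": -0.75}

```text
time: 20.58
tool_pos: [0.5561, 0.0196, 0.3809]
tool_rot: [-0.0, 0.403, 0.915, -0.0]
ft_force: [-0.7, 0.5, -3.8]
opening: 0.0152
grip_force: 22.5
```

```bash
python3 snap.py 15 wrist; python3 -c "
from cell import env; s=env.state(); print(s['qpos'].round(3),s['moment'].round(3),s['grip_force'])"
```

```text
20.57 [0.5561 0.0196 0.3809] [-3.000e-04  4.030e-01  9.152e-01 -0.000e+00] 0.0152 [-0.7  0.5 -3.8]
[[0.737, -0.645, -0.201, 0.505], [0.675, 0.704, 0.22, 0.075], [-0.0, -0.298, 0.955, 0.35], [0.0, 0.0, 0.0, 1.0]] 66.80711329422147 256.8518810011036 190.79775998926146
[-0.041  0.301  1.58   0.     1.262 -0.782] [ 0.152 -0.055  0.023] 22.50108540058136
```

The wrench reads about the gauge's full weight, so the gauge may be hanging from the gripper and turning with the screw. I ease down until it clearly bears on the rim.

drive_tool:
  rows:
    - {"x": 0, "y": 0, "z": -0.05, "rx": 0, "ry": 0, "rz": 0, "grip": -0.75}
    - {"x": 0, "y": 0, "z": -0.1, "rx": 0, "ry": 0, "rz": 0, "grip": -0.75}
    - {"x": 0, "y": 0, "z": -0.1, "rx": 0, "ry": 0, "rz": 0, "grip": -0.75}

```text
time: 21.0
tool_pos: [0.5561, 0.0196, 0.3809]
tool_rot: [0.0, 0.403, 0.915, 0.0]
ft_force: [-2.4, 1.4, 3.5]
opening: 0.0153
grip_force: 23.1
```

drive_tool:
  rows:
    - {"x": 0, "y": 0, "z": 0, "rx": 0, "ry": 0, "rz": -1.3, "grip": -0.75}
    - {"x": 0, "y": 0, "z": 0, "rx": 0, "ry": 0, "rz": -2.6, "grip": -0.75}

```text
time: 21.25
tool_pos: [0.5561, 0.0196, 0.3808]
tool_rot: [0.0, 0.505, 0.863, 0.0]
ft_force: [-2.2, 1.0, 4.1]
opening: 0.015
grip_force: 23.2
```

```bash
python3 -c "
from cell import env; s=env.state(); print(s['qpos'].round(3),s['moment'].round(3),s['ft_force'].round(1))"
```

```text
[-0.041  0.3    1.58   0.     1.26  -0.552] [0.221 0.416 0.009] [-2.2  1.   4.1]
```

drive_tool:
  rows:
    - {"x": 0, "y": 0, "z": 0, "rx": 0, "ry": 0, "rz": -1.3, "grip": -0.75}
    - {"x": 0, "y": 0, "z": 0, "rx": 0, "ry": 0, "rz": -2.6, "grip": -0.75}
    - {"x": 0, "y": 0, "z": 0, "rx": 0, "ry": 0, "rz": -3.9, "grip": -0.75}
    - {"x": 0, "y": 0, "z": 0, "rx": 0, "ry": 0, "rz": -5.2, "grip": -0.75}
    - {"x": 0, "y": 0, "z": 0, "rx": 0, "ry": 0, "rz": -6.5, "grip": -0.75}
    - {"x": 0, "y": 0, "z": 0, "rx": 0, "ry": 0, "rz": -7.7, "grip": -0.75}

```text
time: 22.0
tool_pos: [0.5562, 0.0197, 0.3808]
tool_rot: [0.0, 0.762, 0.648, 0.0]
ft_force: [-1.2, 1.2, 3.2]
opening: 0.015
grip_force: 23.1
```

```bash
python3 -c "
from cell import env,optics
import numpy as np
s=env.state(); print(s['qpos'].round(3),s['moment'].round(3),s['ft_force'].round(1))
for i in range(6): optics.grab_frame('side'); s=env.state(); print(s['qpos'][5].round(4),s['moment'].round(3),s['ft_force'].round(1))"
```

```text
[-0.041  0.301  1.58   0.     1.26   0.12 ] [0.238 0.298 0.031] [-1.2  1.2  3.2]
0.1229 [0.236 0.365 0.016] [-1.4  1.8  3.8]
0.1167 [0.336 0.399 0.009] [-1.5  1.8  3.8]
0.1147 [0.339 0.433 0.003] [-1.4  0.9  4.1]
0.1144 [ 0.292  0.406 -0.014] [-1.8  2.3  7.2]
0.1145 [ 0.386  0.345 -0.023] [-1.8  1.9  5.1]
0.1146 [ 0.31   0.377 -0.034] [-2.1  2.2  4.9]
```

Now a second full loosen/tighten cycle with the gauge definitely seated. It does no harm if the first one worked.

drive_tool:
  rows:
    - {"x": 0, "y": 0, "z": 0, "rx": 0, "ry": 0, "rz": 1.2, "grip": -0.75}
    - {"x": 0, "y": 0, "z": 0, "rx": 0, "ry": 0, "rz": 2.4, "grip": -0.75}
    - {"x": 0, "y": 0, "z": 0, "rx": 0, "ry": 0, "rz": 3.6, "grip": -0.75}
    - {"x": 0, "y": 0, "z": 0, "rx": 0, "ry": 0, "rz": 4.8, "grip": -0.75}
    - {"x": 0, "y": 0, "z": 0, "rx": 0, "ry": 0, "rz": 6, "grip": -0.75}
    - {"x": 0, "y": 0, "z": 0, "rx": 0, "ry": 0, "rz": 7.2, "grip": -0.75}
    - {"x": 0, "y": 0, "z": 0, "rx": 0, "ry": 0, "rz": 8.4, "grip": -0.75}
    - {"x": 0, "y": 0, "z": 0, "rx": 0, "ry": 0, "rz": 9.6, "grip": -0.75}
    - {"x": 0, "y": 0, "z": 0, "rx": 0, "ry": 0, "rz": 10.3, "grip": -0.75}
    - {"x": 0, "y": 0, "z": 0, "rx": 0, "ry": 0, "rz": 10.3, "grip": -0.75}
    - {"x": 0, "y": 0, "z": 0, "rx": 0, "ry": 0, "rz": 10.3, "grip": -0.75}
    - {"x": 0, "y": 0, "z": 0, "rx": 0, "ry": 0, "rz": 10.3, "grip": -0.75}

```text
time: 23.8
tool_pos: [0.5563, 0.0196, 0.3808]
tool_rot: [0.0, 0.402, 0.916, 0.0]
ft_force: [-1.1, 1.8, 5.1]
opening: 0.015
grip_force: 23.3
```

```bash
python3 -c "
from cell import env,optics
for i in range(5): optics.grab_frame('side'); s=env.state(); print(s['qpos'][5].round(4),s['moment'].round(3),s['ft_force'].round(1))"
```

```text
-0.7843 [ 0.352  0.438 -0.018] [-2.7  1.4  5.3]
-0.7843 [0.341 0.342 0.034] [-2.7  1.5  5.1]
-0.7842 [0.295 0.326 0.022] [-1.8  1.7  6.1]
-0.7843 [ 0.31   0.33  -0.024] [-2.5  0.8  5.7]
-0.7843 [0.347 0.352 0.011] [-1.4  0.4  5.8]
```

drive_tool:
  rows:
    - {"x": 0, "y": 0, "z": 0, "rx": 0, "ry": 0, "rz": -1.2, "grip": -0.75}
    - {"x": 0, "y": 0, "z": 0, "rx": 0, "ry": 0, "rz": -2.4, "grip": -0.75}
    - {"x": 0, "y": 0, "z": 0, "rx": 0, "ry": 0, "rz": -3.6, "grip": -0.75}
    - {"x": 0, "y": 0, "z": 0, "rx": 0, "ry": 0, "rz": -4.8, "grip": -0.75}
    - {"x": 0, "y": 0, "z": 0, "rx": 0, "ry": 0, "rz": -6, "grip": -0.75}
    - {"x": 0, "y": 0, "z": 0, "rx": 0, "ry": 0, "rz": -7.2, "grip": -0.75}
    - {"x": 0, "y": 0, "z": 0, "rx": 0, "ry": 0, "rz": -8.4, "grip": -0.75}
    - {"x": 0, "y": 0, "z": 0, "rx": 0, "ry": 0, "rz": -9.6, "grip": -0.75}
    - {"x": 0, "y": 0, "z": 0, "rx": 0, "ry": 0, "rz": -10.3, "grip": -0.75}
    - {"x": 0, "y": 0, "z": 0, "rx": 0, "ry": 0, "rz": -10.5, "grip": -0.75}
    - {"x": 0, "y": 0, "z": 0, "rx": 0, "ry": 0, "rz": -10.5, "grip": -0.75}

```text
time: 25.42
tool_pos: [0.5563, 0.0197, 0.3808]
tool_rot: [0.0, 0.766, 0.643, 0.001]
ft_force: [-1.6, 1.6, 5.4]
opening: 0.0151
grip_force: 23.3
```

```bash
python3 -c "
from cell import env,optics
for i in range(3): optics.grab_frame('side'); s=env.state(); print(s['qpos'][5].round(4),s['moment'].round(3),s['ft_force'].round(1),s['tool_pos'].round(4))"
```

```text
0.1321 [0.302 0.367 0.044] [-2.1  1.9  5.5] [0.5563 0.0197 0.3808]
0.132 [0.375 0.358 0.011] [-1.8  2.3  4.3] [0.5563 0.0197 0.3808]
0.132 [0.326 0.357 0.086] [-2.2  2.2  5.1] [0.5563 0.0197 0.3808]
```

drive_tool:
  rows:
    - {"x": 0, "y": 0, "z": 0, "rx": 0, "ry": 0, "rz": 0, "grip": -0.5}
    - {"x": 0, "y": 0, "z": 0, "rx": 0, "ry": 0, "rz": 0, "grip": -0.2}
    - {"x": 0, "y": 0, "z": 0.1, "rx": 0, "ry": 0, "rz": 0, "grip": -0.2}
    - {"x": 0, "y": 0, "z": -1, "rx": 0, "ry": 0, "rz": 0.2, "grip": -0.2}
    - {"x": 0, "y": 0, "z": -2, "rx": 0, "ry": 0, "rz": 0.2, "grip": -0.2}
    - {"x": 0, "y": 0, "z": -3.1, "rx": 0, "ry": 0, "rz": 0.2, "grip": -0.2}
    - {"x": 0, "y": 0, "z": -3.1, "rx": 0, "ry": 0, "rz": 0.2, "grip": -0.2}
    - {"x": 0, "y": 0, "z": -3.1, "rx": 0, "ry": 0, "rz": 0.2, "grip": -0.6}
    - {"x": 0, "y": 0, "z": -3.1, "rx": 0, "ry": 0, "rz": 0.2, "grip": -0.9}
    - {"x": 0, "y": 0, "z": -3.1, "rx": 0, "ry": 0, "rz": 0.2, "grip": -0.9}
    - {"x": 0, "y": 0, "z": -3.1, "rx": 0, "ry": 0, "rz": 0.2, "grip": -0.9}
    - {"x": 0, "y": 0, "z": -3.1, "rx": 0, "ry": 0, "rz": 0.2, "grip": -0.9}
  force: 60

```text
time: 27.08
tool_pos: [0.5563, 0.0196, 0.3493]
tool_rot: [0.0, 0.76, 0.649, 0.0]
ft_force: [0.2, -0.2, -1.9]
opening: 0.0163
grip_force: 58.6
```

drive_tool:
  rows:
    - {"x": 0, "y": 0, "z": 0.5, "rx": 0, "ry": 0, "rz": 0, "grip": -0.9}
    - {"x": 0, "y": 0, "z": 1, "rx": 0, "ry": 0, "rz": 0, "grip": -0.9}
    - {"x": 0, "y": 0, "z": 1.5, "rx": 0, "ry": 0, "rz": 0, "grip": -0.9}

```text
time: 27.45
tool_pos: [0.5561, 0.0196, 0.3645]
tool_rot: [-0.0, 0.76, 0.649, -0.0]
ft_force: [-0.5, 0.2, -3.3]
opening: 0.016
grip_force: 58.6
```

drive_tool:
  rows:
    - {"x": 0, "y": 0, "z": 0.8, "rx": 0, "ry": 0, "rz": 0, "grip": -0.9}
    - {"x": 0, "y": 0, "z": 1.6, "rx": 0, "ry": 0, "rz": 0, "grip": -0.9}
    - {"x": 0, "y": 0, "z": 2.4, "rx": 0, "ry": 0, "rz": 0, "grip": -0.9}
    - {"x": 0, "y": 0, "z": 3.2, "rx": 0, "ry": 0, "rz": 0, "grip": -0.9}
    - {"x": 0, "y": 0, "z": 5, "rx": 0, "ry": 0, "rz": 0, "grip": -0.9}
    - {"x": 0, "y": 0, "z": 8, "rx": 0, "ry": 0, "rz": 0, "grip": -0.9}
    - {"x": 0, "y": 0, "z": 8, "rx": 0, "ry": 0, "rz": 0, "grip": -0.9}

```text
time: 28.32
tool_pos: [0.5571, 0.0195, 0.4469]
tool_rot: [0.002, 0.76, 0.649, 0.002]
ft_force: [-0.2, 0.1, -4.1]
opening: 0.0162
grip_force: 59.0
```

Go to the earlier hover spot in front of the rack, so the T-head span can be compared with the picture taken before measuring.

drive_tool:
  rows:
    - {"x": -1.5, "y": 5, "z": 0, "rx": 0, "ry": 0, "rz": 0, "grip": -0.9}
    - {"x": -3, "y": 10, "z": 0, "rx": 0, "ry": 0, "rz": 0, "grip": -0.9}
    - {"x": -5, "y": 15, "z": 0, "rx": 0, "ry": 0, "rz": 0, "grip": -0.9}
    - {"x": -6.5, "y": 20, "z": 0, "rx": 0, "ry": 0, "rz": 0, "grip": -0.9}
    - {"x": -8, "y": 25, "z": 0, "rx": 0, "ry": 0, "rz": 0, "grip": -0.9}
    - {"x": -9.4, "y": 28, "z": -0.6, "rx": 0, "ry": 0, "rz": 0, "grip": -0.9}
    - {"x": -9.4, "y": 29.3, "z": -1.2, "rx": 0, "ry": 0, "rz": 0, "grip": -0.9}
    - {"x": -9.4, "y": 29.3, "z": -1.2, "rx": 0, "ry": 0, "rz": 0, "grip": -0.9}
    - {"x": -9.4, "y": 29.3, "z": -1.2, "rx": 0, "ry": 0, "rz": 0, "grip": -0.9}
    - {"x": -9.4, "y": 29.3, "z": -1.2, "rx": 0, "ry": 0, "rz": 0, "grip": -0.9}

```text
time: 29.58
tool_pos: [0.4628, 0.3115, 0.4323]
tool_rot: [0.0, 0.761, 0.649, 0.0]
ft_force: [0.6, -0.4, -4.2]
opening: 0.0164
grip_force: 59.0
```

```bash
python3 snap.py 16 side scene wrist
python3 - <<'E'
from rf import *
X=env.state()['tool_pos']-[0,0,.1993+.040]
for c in('side','scene'):
    p=L(c+'16')[1]; print(c,'t_head px',np.round(proj(p,X),1))
    a,b=proj(p,X+[0,0,0]),proj(p,X+[.0,.019,0]); print(np.subtract(b,a).round(1), np.subtract(proj(p,X+[.019,0,0]),a).round(1))
    u,v=map(int,a)
    for t in('9','16'):
        g=cv2.cvtColor(cv2.imread(f'pics/{c}{t}.png'),6); print(t)
        for r in range(v-12,v+14,3 if c=='side' else 3): print(' '.join('%3d'%k for k in g[r,u-20:u+22:2]))
E
```

```text
29.57 [0.4628 0.3115 0.4323] [2.000e-04 7.610e-01 6.488e-01 1.000e-04] 0.0164 [ 0.6 -0.4 -4.2]
[[0.987, 0.15, 0.047, 0.475], [-0.158, 0.942, 0.295, 0.387], [-0.0, -0.299, 0.954, 0.402], [0.0, 0.0, 0.0, 1.0]] 66.80711329422147 256.8518810011036 190.79775998926146
side t_head px [273.8 262.8]
[-1.9  7.5] [-8.9 -1.7]
9
 98 114  60  98 101 147 144 147 148  97  70  63  58  88 147 121 149 124 111 113 107
 53  85  42  65  50 119 150 150 148 133 132 129 149 153 147 150 151 105 111 112 108
101 165  44  60  49  39 108 142 147 143 134 138 152 153 149 138  95 111 109 144 110
123 152  99  65  62 111 156 104 105 119 132 140 133 111 103 102 108 111 117 175 171
 78 141 153 161 163 155 132  47  45  80  77  62  68 110 111 111 112 110 105 173 170
 57  60  94 101  97  99 102  98 107 109 120 111 104 110 112 111 110 116 119 169 171
 69  52  45  55  51  64  66  74 129 109  88 128  98 104 109 111 117 147 174 172 174
148 152 121 115  94  50  53  62  52 107 155 152  94  90 126 147 172 175 175 170 173
148 144 149 149 143 148 148 117 118 145 144 145 126 125 156 126 163 174 173 171 174
16
 94 112  58  96 103 148
[... 1601 characters left out ...]
 157 159 142  51  10   9   8
192 186 148 107  72  22   5  35  71  89  99 101 116 164 169 137  76  23  17  14  13
192 192 190 173 136 102  60  13  13  40  59  70  68  62  57  45  20  18  19  17  19
171 173 178 180 186 168 124  95  44  17  45  57  73  64  25  17  17  17  19  19  18
172 171 173 174 172 171 166 120  84  69  65  66  94  72  24  15  18  14  16  16  15
172 172 173 172 172 170 174 150 106  91  74  58  25   2   6  10  13  17  17  15  12
172 171 170 171 173 174 173 172 175 173 153 116  81  46   9   1   4   9  10   9   9
173 171 170 172 173 173 172 173 174 174 175 175 157 106  76  37   4   4   8   6   8
176 171 172 172 175 174 175 176 174 173 174 174 175 169 134  99  65  27   3   5   7
```

In the scene view, both T-head ends now reach about 1.5–2 px further out, roughly 10 mm in total span, so the reading is taken. Next, lower to fork-entry height.

drive_tool:
  rows:
    - {"x": 0, "y": 0, "z": -5, "rx": 0, "ry": 0, "rz": 0, "grip": -0.9}
    - {"x": 0, "y": 0, "z": -10, "rx": 0, "ry": 0, "rz": 0, "grip": -0.9}
    - {"x": 0, "y": 0, "z": -13.5, "rx": 0, "ry": 0, "rz": 0, "grip": -0.9}
    - {"x": 0, "y": 0, "z": -14.8, "rx": 0, "ry": 0, "rz": 0, "grip": -0.9}
    - {"x": 0, "y": 0, "z": -14.8, "rx": 0, "ry": 0, "rz": 0, "grip": -0.9}
    - {"x": 0, "y": 0, "z": -14.8, "rx": 0, "ry": 0, "rz": 0, "grip": -0.9}
    - {"x": 0, "y": 0, "z": -14.8, "rx": 0, "ry": 0, "rz": 0, "grip": -0.9}

```text
time: 30.6
tool_pos: [0.4629, 0.3129, 0.2859]
tool_rot: [0.0, 0.76, 0.649, 0.002]
ft_force: [0.5, -0.7, -4.4]
opening: 0.0165
grip_force: 58.9
```

```bash
python3 - <<'E'
from h import *
for i in range(6):
    optics.grab_frame('side')
    s=env.state(); print(s['tool_pos'].round(4),s['ft_force'].round(1))
E
python3 snap.py 17 wrist
```

```text
[0.4627 0.3129 0.2857] [ 0.6 -0.6 -3.3]
[0.4625 0.3128 0.2854] [ 0.2 -0.4 -3.5]
[0.4624 0.3127 0.2852] [ 0.7 -0.7 -3.8]
[0.4623 0.3127 0.2849] [-0.6 -0.2 -3.9]
[0.4622 0.3126 0.2847] [ 0.5  0.3 -3.5]
[0.4622 0.3126 0.2846] [-1.2 -0.8 -3.9]
30.9 [0.4622 0.3126 0.2846] [0.000e+00 7.604e-01 6.494e-01 3.000e-04] 0.0161 [-1.2 -0.8 -3.9]
[[0.988, 0.149, 0.047, 0.474], [-0.156, 0.943, 0.295, 0.387], [-0.0, -0.298, 0.954, 0.254], [0.0, 0.0, 0.0, 1.0]] 66.80711329422147 256.8518810011036 190.79775998926146
```

drive_tool:
  rows:
    - {"x": 0, "y": 0, "z": -0.1, "rx": 0, "ry": 0, "rz": 0, "grip": -0.9}
    - {"x": 1.5, "y": -0.25, "z": -0.1, "rx": 0, "ry": 0, "rz": 0, "grip": -0.9}
    - {"x": 3, "y": -0.5, "z": -0.1, "rx": 0, "ry": 0, "rz": 0, "grip": -0.9}
    - {"x": 4, "y": -0.68, "z": -0.1, "rx": 0, "ry": 0, "rz": 0, "grip": -0.9}
    - {"x": 4, "y": -0.68, "z": -0.1, "rx": 0, "ry": 0, "rz": 0, "grip": -0.9}

```text
time: 31.58
tool_pos: [0.5036, 0.3055, 0.2831]
tool_rot: [0.0, 0.761, 0.649, 0.0]
ft_force: [0.4, 0.4, -3.6]
opening: 0.0161
grip_force: 59.1
```

drive_tool:
  rows:
    - {"x": 0.8, "y": -0.14, "z": 0, "rx": 0, "ry": 0, "rz": 0, "grip": -0.9}
    - {"x": 1.6, "y": -0.27, "z": 0, "rx": 0, "ry": 0, "rz": 0, "grip": -0.9}
    - {"x": 2.35, "y": -0.4, "z": 0, "rx": 0, "ry": 0, "rz": 0, "grip": -0.9}
    - {"x": 2.35, "y": -0.4, "z": 0, "rx": 0, "ry": 0, "rz": 0, "grip": -0.9}
    - {"x": 2.35, "y": -0.4, "z": 0, "rx": 0, "ry": 0, "rz": 0, "grip": -0.9}
    - {"x": 2.35, "y": -0.4, "z": 0, "rx": 0, "ry": 0, "rz": 0, "grip": -0.9}

```text
time: 32.33
tool_pos: [0.5254, 0.3018, 0.2832]
tool_rot: [-0.0, 0.76, 0.649, -0.0]
ft_force: [0.5, -0.3, -3.3]
opening: 0.0164
grip_force: 59.1
```

No contact so far. Lower to the prongs; contact is expected at TCP z ≈ 0.273.

drive_tool:
  rows:
    - {"x": 0, "y": 0, "z": -0.3, "rx": 0, "ry": 0, "rz": 0, "grip": -0.9}
    - {"x": 0, "y": 0, "z": -0.6, "rx": 0, "ry": 0, "rz": 0, "grip": -0.9}
    - {"x": 0, "y": 0, "z": -0.9, "rx": 0, "ry": 0, "rz": 0, "grip": -0.9}
    - {"x": 0, "y": 0, "z": -1, "rx": 0, "ry": 0, "rz": 0, "grip": -0.9}
    - {"x": 0, "y": 0, "z": -1, "rx": 0, "ry": 0, "rz": 0, "grip": -0.9}

```text
time: 32.95
tool_pos: [0.5256, 0.3017, 0.2733]
tool_rot: [-0.0, 0.76, 0.649, -0.0]
ft_force: [-0.8, -0.3, -2.6]
opening: 0.016
grip_force: 59.7
```

drive_tool:
  rows:
    - {"x": 0, "y": 0, "z": -0.05, "rx": 0, "ry": 0, "rz": 0, "grip": -0.9}
    - {"x": 0, "y": 0, "z": -0.1, "rx": 0, "ry": 0, "rz": 0, "grip": -0.9}
    - {"x": 0, "y": 0, "z": -0.1, "rx": 0, "ry": 0, "rz": 0, "grip": -0.9}

```text
time: 33.33
tool_pos: [0.5256, 0.3017, 0.2733]
tool_rot: [0.0, 0.76, 0.649, 0.0]
ft_force: [-2.9, -1.9, 5.9]
opening: 0.0159
grip_force: 60.3
```

Seated on the prongs. Release and retreat straight up.

drive_tool:
  rows:
    - {"x": 0, "y": 0, "z": -0.05, "rx": 0, "ry": 0, "rz": 0, "grip": -0.6}
    - {"x": 0, "y": 0, "z": -0.05, "rx": 0, "ry": 0, "rz": 0, "grip": -0.2}
    - {"x": 0, "y": 0, "z": -0.05, "rx": 0, "ry": 0, "rz": 0, "grip": -0.1}
    - {"x": 0, "y": 0, "z": -0.05, "rx": 0, "ry": 0, "rz": 0, "grip": -0.1}
    - {"x": 0, "y": 0, "z": 1, "rx": 0, "ry": 0, "rz": 0, "grip": -0.1}
    - {"x": 0, "y": 0, "z": 4, "rx": 0, "ry": 0, "rz": 0, "grip": -0.1}
    - {"x": 0, "y": 0, "z": 8, "rx": 0, "ry": 0, "rz": 0, "grip": -0.1}
    - {"x": 0, "y": 0, "z": 13, "rx": 0, "ry": 0, "rz": 0, "grip": -0.1}
    - {"x": 0, "y": -5, "z": 14, "rx": 0, "ry": 0, "rz": 0, "grip": -0.1}
    - {"x": -0.5, "y": -8.8, "z": 14, "rx": 0, "ry": 0, "rz": 0, "grip": -0.1}
    - {"x": -0.9, "y": -8.8, "z": 14, "rx": 0, "ry": 0, "rz": 0, "grip": -0.1}
    - {"x": -0.9, "y": -8.8, "z": 14, "rx": 0, "ry": 0, "rz": 0, "grip": -0.1}

```text
time: 34.83
tool_pos: [0.5165, 0.214, 0.4127]
tool_rot: [-0.0, 0.761, 0.649, 0.001]
ft_force: [-0.2, -0.2, 0.5]
opening: 0.0384
grip_force: 0.0
```

```bash
python3 snap.py 18 wrist side scene
python3 - <<'E'
from rf import *
print('collar',fit('wrist18',(.5256,.302,.082),.025,'s'),'locktop',fit('wrist18',(.5256,.302,.157),.008,'g',w=4))
for k,X,r,z in(('small',(.513,.2305),.018,.082),('large',(.538,.375),.031,.082)):
    for n in('wrist7','wrist18'): print(k,n,fit(n,(*X,z),r,'s'))
# change map of scene and side vs start, blobs outside the arm
for c in('scene','side'):
    d=cv2.absdiff(cv2.imread(f'pics/{c}0.png'),cv2.imread(f'pics/{c}18.png')).max(2); m=cv2.morphologyEx((d>35).astype(np.uint8),2,np.ones((2,2)))
    n,l,s,ce=cv2.connectedComponentsWithStats(m); print(c,[(s[i].tolist()) for i in range(1,n) if s[i][4]>12])
    p=L(c+'18')[1]; print({k:np.round(proj(p,X)).tolist() for k,X in dict(tube=(.556,.02,.15),cap_tray=(.556,-.246,.02),gauge=(.5256,.302,.12),small=(.513,.2305,.12),adapter=(.404,.319,.02),objective=(.45,.037,.03),eyep=(.512,-.343,.03)).items()})
E
```

```text
34.83 [0.5165 0.214  0.4127] [-2.000e-04  7.606e-01  6.492e-01  6.000e-04] 0.0384 [-0.2 -0.2  0.5]
[[0.988, 0.15, 0.047, 0.529], [-0.157, 0.943, 0.294, 0.289], [-0.0, -0.298, 0.955, 0.382], [0.0, 0.0, 0.0, 1.0]] 66.80711329422147 256.8518810011036 190.79775998926146
collar (array([0.5261, 0.3014, 0.082 ]), 'dr px', np.float64(0.36), 'n', 30, 'res', np.float64(0.3)) locktop (array([0.526 , 0.3006, 0.157 ]), 'dr px', np.float64(0.62), 'n', 35, 'res', np.float64(0.3))
small wrist7 (array([0.5146, 0.2313, 0.082 ]), 'dr px', np.float64(2.13), 'n', 22, 'res', np.float64(0.43))
small wrist18 (array([0.5146, 0.2311, 0.082 ]), 'dr px', np.float64(1.93), 'n', 21, 'res', np.float64(0.53))
large wrist7 (array([0.5353, 0.3752, 0.082 ]), 'dr px', np.float64(2.36), 'n', 21, 'res', np.float64(0.37))
large wrist18 (array([0.5351, 0.3755, 0.082 ]), 'dr px', np.float64(2.28), 'n', 20, 'res', np.float64(0.22))
scene [[117, 0, 49, 47, 1011], [186, 0, 28, 43, 713], [322, 0, 41, 24, 565], [307, 17, 46, 49, 1046], [179, 44, 36, 50, 1188], [120, 50, 24, 33, 315], [336, 51, 9, 5, 20], [224, 75, 64, 32, 730], 
[... 295 characters left out ...]
': [265.0, 175.0], 'cap_tray': [179.0, 254.0], 'gauge': [341.0, 129.0], 'small': [318.0, 137.0], 'adapter': [314.0, 125.0], 'objective': [248.0, 173.0], 'eyep': [135.0, 259.0]}
side [[228, 0, 150, 236, 14361], [362, 0, 47, 81, 1769], [368, 0, 124, 241, 13928], [471, 0, 33, 48, 932], [398, 30, 12, 10, 54], [464, 36, 4, 6, 15], [357, 84, 31, 15, 263], [504, 131, 8, 8, 42], [498, 143, 14, 25, 199], [461, 182, 19, 25, 243], [490, 191, 22, 7, 90], [247, 198, 3, 13, 33], [267, 205, 3, 12, 34], [484, 219, 28, 54, 934]]
{'tube': [262.0, 180.0], 'cap_tray': [280.0, 158.0], 'gauge': [247.0, 273.0], 'small': [260.0, 249.0], 'adapter': [296.0, 313.0], 'objective': [296.0, 220.0], 'eyep': [296.0, 142.0]}
```

Run:
```python
from rf import *
print(fit('wrist5',(.556,-.246,.020),.0265,'g',w=6,keep=.7))
im=cv2.imread('pics/scene18.png'); g=cv2.cvtColor(im,6); m=(g[225:285,150:210]<45).astype(np.uint8)
n,l,s,c=cv2.connectedComponentsWithStats(m); print([(s[i].tolist()) for i in range(1,n) if s[i][4]>40])
print(env.job_done())
```

```text
(array([ 0.5564, -0.2454,  0.02  ]), 'dr px', np.float64(-0.07), 'n', 49, 'res', np.float64(0.31))
[[20, 21, 20, 20, 314]]
the job is handed in; nothing more can be done
None
```

The job is handed in at about 35 s of the 72 s allowed: the cap is flat in the tray, the bore reading is locked in (the T-head's span grew by about 10 mm in the camera view, as the 38 mm bore should give), and the gauge hangs upright on its own fork with both other gauges where they were. I turned the lock screw through two loosen-and-tighten cycles, because the gauge may have been hanging in the gripper and turning with the screw during the first.

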